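# Sweep the used jar caps into the steel tray

### The arm

A 7-joint arm with a two-finger parallel gripper is mounted at the origin on the work surface. World frame = base frame: x ahead of the robot, y to its left, z up, the work surface at z = 0. Lengths are in m, angles in rad, forces in N, time in s.
With the tool pointing down it reaches from about 0.425 to 0.95 m from the base axis. Payload 16.7 kg.
Tool frame: the origin (TCP) lies at the very end of the fingers, on their centre line; the grasp point (between the pads) lies 19 mm behind it; y points along the fingers, z is the direction in which the jaws open and shut, and the axes are right-handed (so a half turn about y gives the same grasp; the last joint's range is limited). The gripper opens to 94 mm and grips with 3 to 60 N. Pads are 16 mm wide; open, the fingers measure 119 mm over their backs; the gripper's body (75 mm by 177 mm) begins 78 mm behind the grasp point.
Start: joints at [0.98, 0.426, 0.074, 1.606, -0.034, 1.111, -0.067], TCP at [0.289, -0.61, 0.205] pointing down, gripper open.
Joint ranges: [-2.85, 2.85], [-0.5, 2.14], [-1.23, 1.37], [0.21, 2.46], [-1.02, 4.16], [0.16, 2.05], [-2.73, 2.73]. Speed limits (rad/s): [1.89, 1.89, 2.39, 2.39, 3.01, 3.01, 3.01].

### API

Orientations are given as a 3x3 rotation matrix whose columns are the frame's x, y, z axes.
In Python, from cell import bot, vision gives the robot as it stands.
- The arm moves only by the tool arm_command, never from a script. Its argument "increments" is a list of rows, each an object with "delta_rot": the turn, a rotation vector about the tool's x, y, z in units of 0.08 rad (1.0 is 0.08 rad), a list of three; "linear": the shift along the tool's x, y, z in units of 0.05 m (1.0 is 0.05 m), a list of three; "jaw": the opening, from 0 (shut) to 1 (fully open). A call has 1 to 10 rows; each row shifts and turns the commanded pose from where the row before left it, along the tool's axes as they then stand; what a row does not reach is not made up. A row lasts 1/10 s, in which the tool goes at most 50 mm and 8.59 degrees, less where a joint would pass 70% of its speed; a pose out of reach is approached as far as the arm can. A call with a number of a shift or a turn outside -1 to 1 is refused whole. A call with a gripper value outside its range is refused whole. The fingers move at their own pace and stop on an object; the grip force is fixed at half the most. Time passes only in rows, so rows that do not move let the fingers close. It gives the time, the measured TCP pose, the force and the opening at its end, in the units of the state.
- bot.read_state(): the state, without advancing time (a new reading comes with each control period).
- vision.get_image(name): name is "scene" or "side" or "wrist"; returns a dict with "img" (480x640x3 uint8, blue, green, red), "camera_matrix" (3x3 intrinsics, pixels), "R" (3x3) and "t" (3): a world point X has camera coordinates R X + t. Camera axes: x right, y down, z forward; pixel columns grow to the right and rows downward; lengths in m; the calibration is good to about 2 mm. A picture is of the moment at which its call begins. There is no depth.
- bot.hand_in(): hands the job in, once; it reports no verdict.
The state is a dict: "time": time; "joints": joint angles; "qvel": joint speeds; "tau": joint torques, N m; "tcp_pos": TCP position; "tool_rot": TCP orientation; "contact_force": force on the tool from outside, world axes, zero at the start; "ft_torque": the same for the moment, N m; "grip_width": finger opening in m.
Only numpy, scipy, OpenCV 4.12 (cv2) and the standard library are available. Lean on these libraries where they do the work, as an engineer would, in place of code of your own. Each camera call takes 0.05 s, during which the arm holds its last target.

### The job

Four loose black screw caps are left over on the white work board of the laboratory bench: sweep all of them over the board's edge into the empty steel tray standing against it, pushing them gently along the board with the fingertips; do not grip or lift them. Leave the two sealed jars among them standing where they are.

Things in the scene. Friction and masses are not known exactly. Their poses are not given: they have to be found in the camera images.
- board: white plastic work board, fixed, 280 mm (its x) by 300 mm (its y), 30 mm thick; origin at the centre of its underside on the bench. The caps lie about on it. One jar stands near each of its two ends towards its own +y and -y, on the middle line (x about 0), with one cap between the jars; the other three caps lie on either side of that line, about 90 mm from it, at least 45 mm apart
- tray: empty shallow stainless steel tray, fixed, 280 mm (its x, parallel to the board's x) by 170 mm (its y), walls 3 mm thick and 22 mm high, floor 3 mm; origin at the centre of its underside on the bench. It stands against the board's +y or -y edge (2 mm gap), its rim 8 mm below the board's top, so that caps pushed over this edge drop in
- slide_tray: open cardboard tray of glass slides, fixed, 200 mm (its x) by 170 mm (its y), 12 mm high; origin at the centre of its underside. It lies against the board's opposite edge; nothing goes in it
- cap0: one of four alike loose black screw caps: a ribbed disc 53 mm across and 17 mm high, 15 g, lying open side down on the board at the start; its origin is its centre, 8.5 mm above its underside, its z axis the cap's axis
- cap1: one of four alike loose black screw caps: a ribbed disc 53 mm across and 17 mm high, 15 g, lying open side down on the board at the start; its origin is its centre, 8.5 mm above its underside, its z axis the cap's axis
- cap2: one of four alike loose black screw caps: a ribbed disc 53 mm across and 17 mm high, 15 g, lying open side down on the board at the start; its origin is its centre, 8.5 mm above its underside, its z axis the cap's axis
- cap3: one of four alike loose black screw caps: a ribbed disc 53 mm across and 17 mm high, 15 g, lying open side down on the board at the start; its origin is its centre, 8.5 mm above its underside, its z axis the cap's axis
- jar0_center (a point): one of two alike sealed low amber glass specimen jars, 58 mm across, with a narrower black lid 45 mm across, 45 mm high in all, 120 g, standing loose on the board; the point is its centre, 22.5 mm above its underside. It stays where it is
- jar1_center (a point): one of two alike sealed low amber glass specimen jars, 58 mm across, with a narrower black lid 45 mm across, 45 mm high in all, 120 g, standing loose on the board; the point is its centre, 22.5 mm above its underside. It stays where it is
Not all that is in view belongs to the job. What is shaped like the cap0 but pink is not meant. Leave any green or orange look-alike of the cap2 alone.

How it is judged:
By the outcome, as a careful person would: the job done as asked, in the order asked, and still so for the second after the job is handed in, with the robot touching nothing.
It also fails if it takes over 70 s, if anything falls off the work surface, if the arm or the gripper's body presses on something with over 40 N, if the wrist force passes 120 N, or if a joint passes its speed limit or range.

## Working session

There is one attempt and no reset: what is moved stays moved. The work goes in short steps, Python scripts to look and compute and a tool call to move; the robot and the scene stay as the last step left them, time stands still between calls to the robot, and variables do not carry over. Pictures are saved under pics/ and viewed, and the job is handed in when it is done.

Besides the shell and the picture viewer there is one more tool, called after ">>>" by a JSON object that holds its "fn" and its "kwargs". arm_command: Moves the arm, as the interface text tells. Shifts and turns lie within -1 to 1; 1 stands for 0.05 m of shift or 0.08 rad of turn. Its arguments: {"type":"object","properties":{"increments":{"type":"array","items":{"type":"object","properties":{"delta_rot":{"type":"array","items":{"type":"number","minimum":-1,"maximum":1}},"linear":{"type":"array","items":{"type":"number","minimum":-1,"maximum":1}},"jaw":{"type":"number"}}}}},"required":["increments"]}

```bash
mkdir -p pics; ls
python3 - <<'E'
from cell import bot, vision
import cv2,numpy as np
np.set_printoptions(precision=4,suppress=True)
for n in ["scene","side","wrist"]:
    d=vision.get_image(n); cv2.imwrite(f"pics/{n}0.png",d["img"]); print(n,d["camera_matrix"],d["R"],d["t"])
s=bot.read_state(); print(s)
E
```

```text
pics
scene [[530.6865   0.     317.1245]
 [  0.     530.6865 244.6088]
 [  0.       0.       1.    ]] [[ 0.7694  0.6388 -0.002 ]
 [ 0.4503 -0.5445 -0.7076]
 [-0.4531  0.5436 -0.7066]] [-0.4389 -0.1831  1.1924]
side [[512.6387   0.     324.3071]
 [  0.     512.6387 241.0171]
 [  0.       0.       1.    ]] [[ 0.9989 -0.0454 -0.0105]
 [-0.0345 -0.5686 -0.8219]
 [ 0.0313  0.8214 -0.5695]] [-0.5502  0.0627  0.8149]
wrist [[432.5489   0.     310.359 ]
 [  0.     432.5489 244.6786]
 [  0.       0.       1.    ]] [[ 0.427  -0.9042 -0.0018]
 [-0.8764 -0.4143  0.2456]
 [-0.2228 -0.1033 -0.9694]] [-0.6738 -0.026   0.3912]
{'time': 0.15, 'joints': array([ 0.9795,  0.4266,  0.0739,  1.6064, -0.0341,  1.1108, -0.0671]), 'qvel': array([-0.0004, -0.0018,  0.0015, -0.0014, -0.0004,  0.0002,  0.0001]), 'tau': array([  0.003 , -93.6274,   3.6693, -45.4432,  -0.0486,   0.0179,
         0.    ]), 'tcp_pos': array([ 0.2884, -0.6099,  0.2049]), 'tool_rot': array([[-0.904 , -0.0005,  0.4275],
       [-0.4275,  0.0009, -0.904 ],
       [ 0.0001, -1.    , -0.001 ]]), 'contact_force': array([-0.3153, -0.4981, -1.0741]), 'ft_torque': array([ 0.0284, -0.0362, -0.0029]), 'grip_width': 0.09418910059464593}
```

View pics/scene0.png

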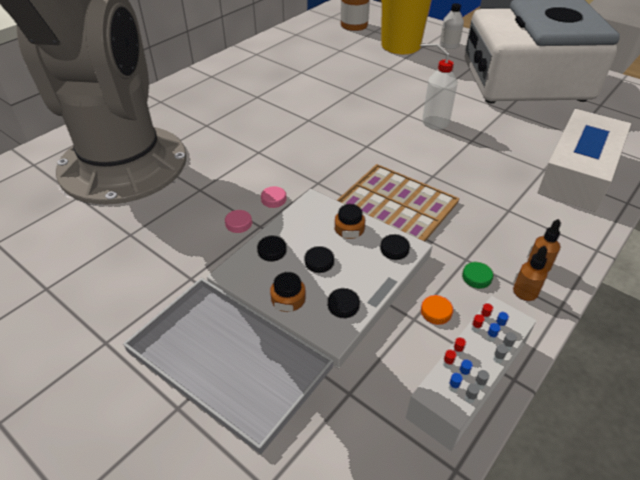

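View pics/side0.png

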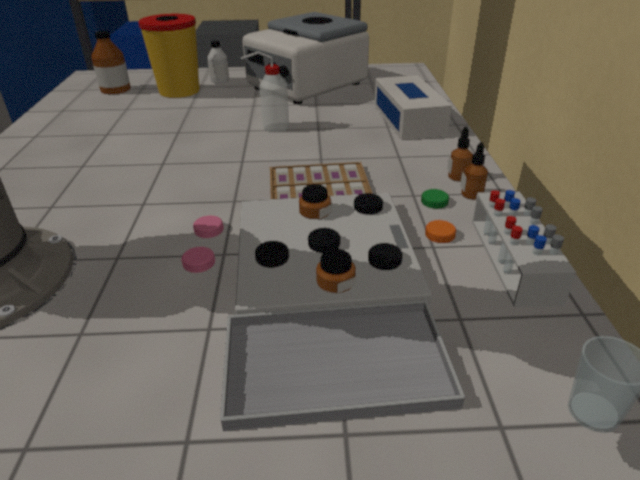

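View pics/wrist0.png

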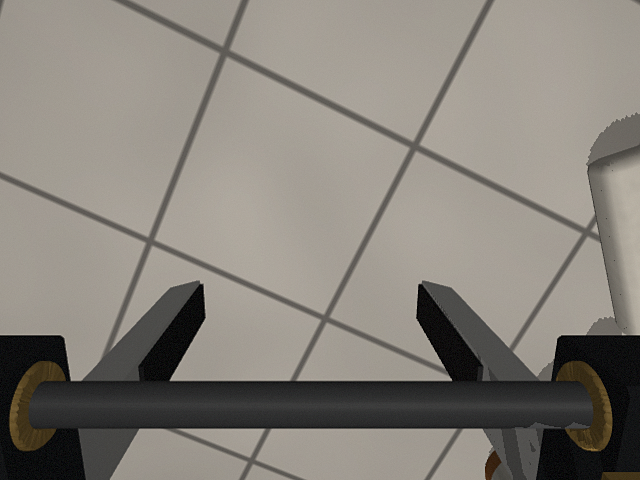

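The tray stands at the board's −y side (near the side camera). Four black caps and two amber jars are on the board. Pixels in the scene view: caps (271,248), (320,259), (395,246), (343,302); jars (350,220), (287,290). The pink, green and orange caps lie off the board.

```bash
cat > h.py <<'E'
from cell import bot, vision
import cv2,numpy as np
np.set_printoptions(precision=4,suppress=True)
def ray(d,px):
    K,R,t=map(np.array,(d["camera_matrix"],d["R"],d["t"]))
    v=R.T@np.linalg.inv(K)@np.array([px[0],px[1],1.]); return -R.T@t, v/np.linalg.norm(v)
def onz(d,px,z):
    c,v=ray(d,px); return c+v*(z-c[2])/v[2]
def tri(a,pa,b,pb):
    c1,v1=ray(a,pa);c2,v2=ray(b,pb)
    s=np.linalg.lstsq(np.stack([v1,-v2],1),c2-c1,rcond=None)[0]
    p,q=c1+s[0]*v1,c2+s[1]*v2
    return (p+q)/2,np.linalg.norm(p-q)
def blobs(d,box,thr=55,amin=150):
    g=d["img"].max(axis=2); m=np.zeros_like(g); x0,y0,x1,y1=box
    m[y0:y1,x0:x1]=(g[y0:y1,x0:x1]<thr)*255
    n,l,s,c=cv2.connectedComponentsWithStats(m.astype(np.uint8))
    return [(c[i],s[i]) for i in range(1,n) if s[i][4]>amin]
def circ(d,ob,z):
    pass
E
python3 - <<'E'
from h import *
a=vision.get_image("scene");b=vision.get_image("side")
A=blobs(a,(230,190,430,330),amin=100);B=blobs(b,(230,170,420,300),amin=100)
for n,d,L in(("scene",a,A),("side",b,B)):
    for c,s in L: print(n,c,s,onz(d,c,0.0385),onz(d,c,.07))
for c,s in A:
    for c2,s2 in B:
        p,e=tri(a,c,b,c2)
        if e<.008: print(c,c2,p,e)
E
python3 - <<'E'
import cv2
for n,b in(("scene",(180,170,480,395)),("side",(200,150,480,430))):
    i=cv2.imread(f"pics/{n}0.png")[b[1]:b[3],b[0]:b[2]]
    i=cv2.resize(i,None,fx=2,fy=2,interpolation=cv2.INTER_CUBIC) ; print(i.shape);cv2.imwrite(f"pics/{n}0z.png",i)
E
```

```text
scene [349.9614 214.347 ] [339 204  23  21 389] [0.5245 0.1533 0.0385] [0.5449 0.1243 0.07  ]
scene [394.6696 246.8322] [381 235  29  25 566] [0.6389 0.1347 0.0385] [0.6539 0.1066 0.07  ]
scene [271.3778 248.1075] [258 236  28  25 577] [ 0.4711 -0.0081  0.0385] [ 0.494  -0.0296  0.07  ]
scene [318.9848 259.3855] [305 247  29  26 594] [0.5543 0.0246 0.0385] [0.5733 0.0016 0.07  ]
scene [287.0615 284.3743] [274 272  27  25 553] [ 0.5498 -0.0537  0.0385] [ 0.569 -0.073  0.07 ]
scene [343.1946 302.9633] [328 289  32  29 735] [ 0.6463 -0.0252  0.0385] [ 0.661  -0.0459  0.07  ]
side [314.2803 193.3434] [302 184  26  19 396] [0.5406 0.1783 0.0385] [0.5396 0.1223 0.07  ]
side [368.1057 203.4756] [354 193  29  21 492] [0.6364 0.135  0.0385] [0.629 0.082 0.07 ]
side [329.8042 250.9324] [ 308  228   44   47 1272] [ 0.5596 -0.0067  0.0385] [ 0.5573 -0.0503  0.07  ]
side [271.4525 254.044 ] [255 241  34  27 727] [ 0.4682 -0.0095  0.0385] [ 0.4721 -0.0529  0.07  ]
side [384.8948 256.515 ] [369 244  33  26 732] [ 0.6437 -0.0265  0.0385] [ 0.6358 -0.0687  0.07  ]
[349.9614 214.347 ] [314.2803 193.3434] [0.5403 0.1305 0.0644] 0.0019716153065305634
[394.6696 246.8322] [368.1057 203.4756] [0.6372 0.1375 0.0363] 0.0014909777102729642
[271.3778 248.1075] [271.4525 254.044 ] [ 0.4681 -0.0053  0.035 ] 0.0009181219150188916
[343.1946 302.9633] [384.8948 256.515 ] [ 0.6446 -0.0229  0.0354] 0.0007204774158487675
(450, 600, 3)
(560, 560, 3)
```

View pics/side0z.png

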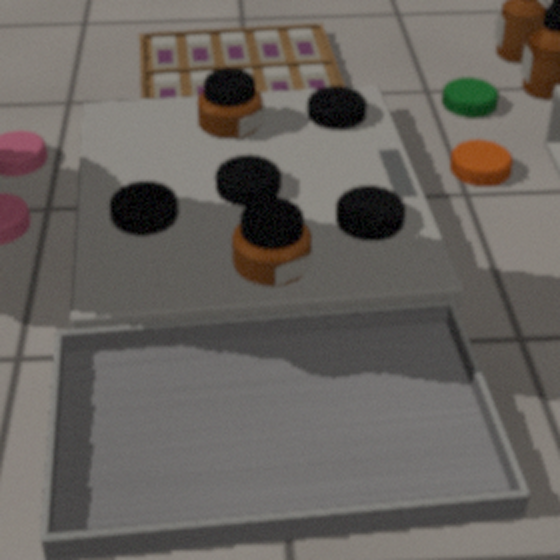

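View pics/scene0z.png

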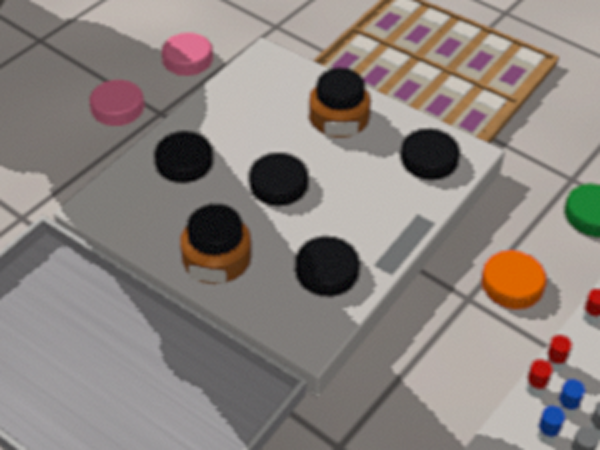

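Run:
```python
from h import *
a=vision.get_image("scene");b=vision.get_image("side")
S=[(207.5,277),(339,359),(431.5,246),(311,190)]; D=[(236,305),(429,293.5),(391,194),(241,201.5)]
for s,d in zip(S,D): print("corner",onz(a,s,.03)[:2],onz(b,d,.03)[:2],*tri(a,s,b,d))
# tray outer corners at rim z=.022
T=[(127,346),(262,444),(331,364),(205,283)];U=[(224,419),(463,404),(428,305),(232,315)]
for s,d in zip(T,U): print("tray",onz(a,s,.022)[:2],onz(b,d,.022)[:2],*tri(a,s,b,d))
# jar lids, mid cap: top ellipse in each view
print("mid cap",onz(a,(318.98,259.39),.0365), onz(b,(323.5,239.5),.0365),*tri(a,(318.98,259.39),b,(323.5,239.5)))
print("jar near",onz(a,(287.06,284.37),.0665),onz(b,(336,261),.0665),*tri(a,(287.06,284.37),b,(336,261)))
```

```text
corner [ 0.4283 -0.1231] [ 0.4224 -0.1158] [ 0.4248 -0.1204  0.0302] 0.006787577063157058
corner [ 0.7029 -0.1083] [ 0.6959 -0.107 ] [ 0.6988 -0.1029  0.0238] 0.004610609205603694
corner [0.6851 0.1866] [0.6855 0.1815] [0.6856 0.1865 0.0285] 0.0027417926536581565
corner [0.4133 0.1699] [0.4042 0.1714] [0.4042 0.1798 0.0225] 0.00535246629221533
tray [ 0.433  -0.2946] [ 0.4255 -0.2966] [ 0.4245 -0.2912  0.0127] 0.002850206771386824
tray [ 0.7021 -0.274 ] [ 0.6963 -0.291 ] [ 0.6998 -0.2742  0.0069] 0.010090362023974207
tray [ 0.696  -0.1186] [ 0.692  -0.1223] [ 0.6939 -0.1158  0.0162] 0.00029236432309562917
tray [ 0.4291 -0.1311] [ 0.4171 -0.1273] [ 0.4183 -0.1236  0.0138] 0.00849425890026522
mid cap [0.5531 0.0261 0.0365] [0.5512 0.0284 0.0365] [0.5518 0.0275 0.036 ] 0.0021727264640330887
jar near [ 0.5669 -0.0709  0.0665] [ 0.5651 -0.0706  0.0665] [ 0.5655 -0.0695  0.0651] 0.0010627782471089686
```

>>> {"fn": "arm_command", "kwargs": {"increments": [{"delta_rot": [0, -1, 0], "linear": [0, 0, 0], "jaw": 0.32}, {"delta_rot": [0, -1, 0], "linear": [0, 0, 0], "jaw": 0.32}, {"delta_rot": [0, -1, 0], "linear": [0, 0, 0], "jaw": 0.32}, {"delta_rot": [0, -1, 0], "linear": [0, 0, 0], "jaw": 0.32}, {"delta_rot": [0, -1, 0], "linear": [0, 0, 0], "jaw": 0.32}, {"delta_rot": [0, -1, 0], "linear": [0, 0, 0], "jaw": 0.32}, {"delta_rot": [0, -1, 0], "linear": [0, 0, 0], "jaw": 0.32}, {"delta_rot": [0, -1, 0], "linear": [0, 0, 0], "jaw": 0.32}, {"delta_rot": [0, -1, 0], "linear": [0, 0, 0], "jaw": 0.32}, {"delta_rot": [0, -1, 0], "linear": [0, 0, 0], "jaw": 0.32}]}}

```text
time: 1.35
tcp_pos: [0.2885, -0.6102, 0.2054]
tool_rot: [[-0.32, -0.0, 0.947], [-0.947, 0.0, -0.32], [-0.0, -1.0, -0.0]]
contact_force: [-0.7, 0.3, 1.0]
grip_width: 0.03
```

>>> {"fn": "arm_command", "kwargs": {"increments": [{"delta_rot": [0, -0.96, 0], "linear": [0, 0, 0], "jaw": 0.32}, {"delta_rot": [0, -0.96, 0], "linear": [0, 0, 0], "jaw": 0.32}, {"delta_rot": [0, -0.96, 0], "linear": [0, 0, 0], "jaw": 0.32}, {"delta_rot": [0, -0.96, 0], "linear": [0, 0, 0], "jaw": 0.32}, {"delta_rot": [0, -0.96, 0], "linear": [0, 0, 0], "jaw": 0.32}, {"delta_rot": [0, 0, 0], "linear": [0, 0, 0], "jaw": 0.32}]}}

```text
time: 1.95
tcp_pos: [0.2885, -0.6102, 0.2054]
tool_rot: [[0.056, 0.0, 0.998], [-0.998, 0.0, 0.056], [-0.0, -1.0, 0.0]]
contact_force: [-0.2, -0.4, -0.6]
grip_width: 0.0297
```

```bash
cat >> h.py <<'E'
def togo(target,rot=None):
    s=bot.read_state(); R=np.array(s["tool_rot"]); p=np.array(s["tcp_pos"])
    u=R.T@(np.array(target)-p)/.05
    print("t",s["time"],"tcp",p,"z ang deg",np.degrees(np.arctan2(R[1,2],R[0,2])),"w",s["grip_width"],"F",s["contact_force"]); print("units total",u)
C0=np.array([.555,.032]); ux=np.array([.9985,.054]);uy=np.array([-.054,.9985])
def B2W(bx,by): return C0+bx*ux+by*uy
def W2B(p): r=np.array(p)[:2]-C0; return np.array([r@ux,r@uy])
E
python3 - <<'E'
from h import *
for n,p in dict(A=(.468,-.0055),B=(.645,-.0235),C=(.6375,.1365),M=(.552,.027),Jn=(.566,-.0705),Jf=(.5405,.128)).items(): print(n,W2B(p))
t=W2B((.468,-.0055)); print(B2W(t[0],t[1]+.055)); 
togo([*B2W(t[0],t[1]+.055),.15])
E
```

```text
A [-0.0889 -0.0327]
B [ 0.0869 -0.0603]
C [0.088  0.0999]
M [-0.0033 -0.0048]
Jn [ 0.0054 -0.1029]
Jf [-0.0093  0.0966]
[0.465  0.0494]
t 1.95 tcp [ 0.2885 -0.6102  0.2054] z ang deg 3.223592480219174 w 0.02969032021666614 F [-0.2325 -0.4372 -0.6261]
units total [-12.9724   1.111    4.2678]
```

>>> {"fn": "arm_command", "kwargs": {"increments": [{"linear": [-0.7, 0, 0.9], "jaw": 0.32}, {"linear": [-0.8, 0, 0.6], "jaw": 0.32}, {"linear": [-0.8, 0, 0.6], "jaw": 0.32}, {"linear": [-0.9, 0, 0.4], "jaw": 0.32}, {"linear": [-0.9, 0, 0.4], "jaw": 0.32}, {"linear": [-0.9, 0, 0.4], "jaw": 0.32}, {"linear": [-0.9, 0, 0.4], "jaw": 0.32}, {"linear": [-0.9, 0, 0.4], "jaw": 0.32}, {"linear": [-0.9, 0, 0.2], "jaw": 0.32}, {"linear": [-0.9, 0, 0], "jaw": 0.32}]}}

```text
invalid input at $.increments[0]: expected keys delta_rot, linear, jaw
```

>>> {"fn": "arm_command", "kwargs": {"increments": [{"linear": [-0.9, 0, 0], "jaw": 0.32}, {"linear": [-0.9, 0, 0], "jaw": 0.32}, {"linear": [-0.9, 0.2, 0], "jaw": 0.32}, {"linear": [-0.9, 0.4, 0], "jaw": 0.32}, {"linear": [-0.5, 0.4, 0], "jaw": 0.32}, {"linear": [-0.3, 0.2, 0], "jaw": 0.32}, {"linear": [0, 0, 0], "jaw": 0.32}]}}

```text
invalid input at $.increments[0]: expected keys delta_rot, linear, jaw
```

Run:
```python
from h import *
togo([.465,.0494,.036]); print(bot.read_state()["joints"])
for n in ("scene","side"): cv2.imwrite(f"pics/{n}1.png",vision.get_image(n)["img"])
```

```text
t 1.95 tcp [ 0.2885 -0.6102  0.2054] z ang deg 3.223592480219174 w 0.02969032021666614 F [-0.2325 -0.4372 -0.6261]
units total [-12.9716   3.391    4.2669]
[ 1.1534  0.432  -0.163   1.5941  0.0753  1.1218  1.0287]
```

View pics/side1.png

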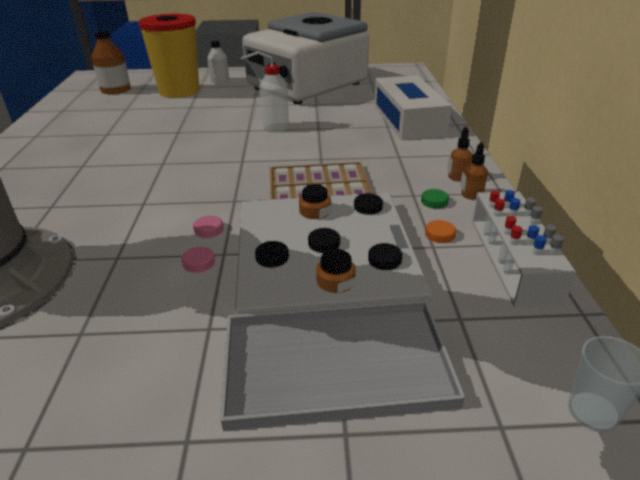

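All three keys are needed in every row. The scene is unchanged.

>>> {"fn": "arm_command", "kwargs": {"increments": [{"delta_rot": [0, 0, 0], "linear": [-0.7, 0, 0.9], "jaw": 0.32}, {"delta_rot": [0, 0, 0], "linear": [-0.8, 0, 0.6], "jaw": 0.32}, {"delta_rot": [0, 0, 0], "linear": [-0.8, 0, 0.6], "jaw": 0.32}, {"delta_rot": [0, 0, 0], "linear": [-0.9, 0, 0.4], "jaw": 0.32}, {"delta_rot": [0, 0, 0], "linear": [-0.9, 0, 0.4], "jaw": 0.32}, {"delta_rot": [0, 0, 0], "linear": [-0.9, 0, 0.4], "jaw": 0.32}, {"delta_rot": [0, 0, 0], "linear": [-0.9, 0, 0.4], "jaw": 0.32}, {"delta_rot": [0, 0, 0], "linear": [-0.9, 0, 0.4], "jaw": 0.32}, {"delta_rot": [0, 0, 0], "linear": [-0.9, 0, 0.2], "jaw": 0.32}, {"delta_rot": [0, 0, 0], "linear": [-0.9, 0, 0], "jaw": 0.32}]}}

```text
time: 3.05
tcp_pos: [0.4753, -0.1713, 0.2056]
tool_rot: [[0.054, 0.001, 0.999], [-0.999, 0.0, 0.054], [-0.0, -1.0, 0.001]]
contact_force: [0.5, -0.5, 0.7]
grip_width: 0.03
```

>>> {"fn": "arm_command", "kwargs": {"increments": [{"delta_rot": [0, 0, 0], "linear": [-0.9, 0, 0], "jaw": 0.32}, {"delta_rot": [0, 0, 0], "linear": [-0.9, 0, 0], "jaw": 0.32}, {"delta_rot": [0, 0, 0], "linear": [-0.9, 0.2, 0], "jaw": 0.32}, {"delta_rot": [0, 0, 0], "linear": [-0.9, 0.4, 0], "jaw": 0.32}, {"delta_rot": [0, 0, 0], "linear": [-0.5, 0.4, 0], "jaw": 0.32}, {"delta_rot": [0, 0, 0], "linear": [-0.3, 0.2, 0], "jaw": 0.32}, {"delta_rot": [0, 0, 0], "linear": [0, 0, 0], "jaw": 0.32}]}}

```text
time: 3.75
tcp_pos: [0.4614, 0.048, 0.1445]
tool_rot: [[0.056, -0.002, 0.998], [-0.998, 0.001, 0.056], [-0.001, -1.0, -0.002]]
contact_force: [-0.2, -0.2, -0.1]
grip_width: 0.0301
```

Run:
```python
from h import *
togo([.465,.0494,.036]); print(bot.read_state()["joints"])
for n in ("scene","side"): cv2.imwrite(f"pics/{n}2.png",vision.get_image(n)["img"])
```

```text
t 3.75 tcp [0.4614 0.048  0.1445] z ang deg 3.223934208477009 w 0.030130873417459375 F [-0.2128 -0.2394 -0.1278]
units total [-0.0217  2.1706  0.0774]
[ 0.2821  0.199  -0.5775  2.0972  0.1387  0.8832 -0.3185]
```

View pics/side2.png

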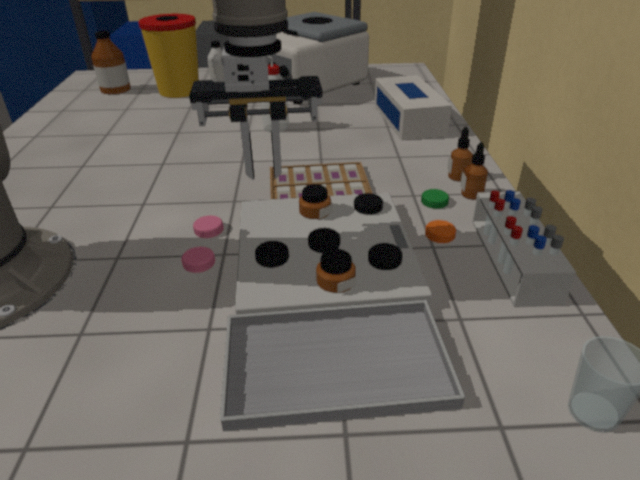

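>>> {"fn": "arm_command", "kwargs": {"increments": [{"delta_rot": [0, 0, 0], "linear": [0, 0.6, 0.08], "jaw": 0.32}, {"delta_rot": [0, 0, 0], "linear": [0, 0.6, 0], "jaw": 0.32}, {"delta_rot": [0, 0, 0], "linear": [0, 0.5, 0], "jaw": 0.32}, {"delta_rot": [0, 0, 0], "linear": [0, 0.3, 0], "jaw": 0.32}, {"delta_rot": [0, 0, 0], "linear": [0, 0.17, 0], "jaw": 0.32}, {"delta_rot": [0, 0, 0], "linear": [0, 0, 0], "jaw": 0.32}]}}

```text
time: 4.45
tcp_pos: [0.4663, 0.0454, 0.0368]
tool_rot: [[0.053, -0.001, 0.999], [-0.999, -0.0, 0.053], [0.0, -1.0, -0.001]]
contact_force: [0.0, 0.1, 1.1]
grip_width: 0.0302
```

Run:
```python
from h import *
togo([.465,.0494,.036])
for n in ("scene","side"): cv2.imwrite(f"pics/{n}3.png",cv2.resize(vision.get_image(n)["img"][150:350,180:440],None,fx=2.5,fy=2.5))
```

```text
t 4.45 tcp [0.4663 0.0454 0.0368] z ang deg 3.0551662319954453 w 0.030222549519607098 F [0.001  0.1071 1.1322]
units total [-0.0805  0.0151 -0.0212]
```

View pics/side3.png

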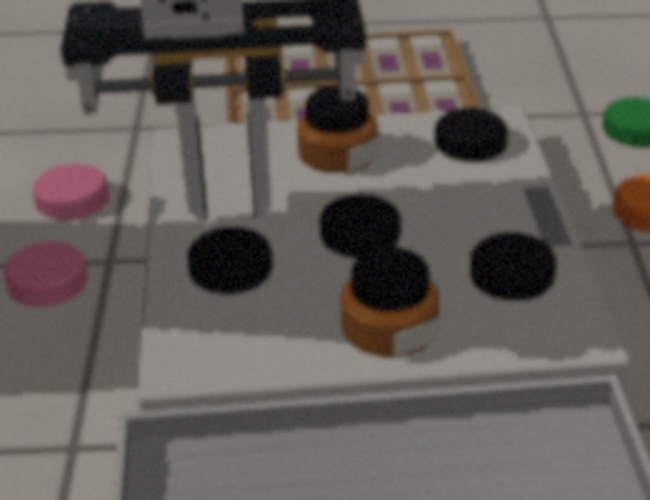

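View pics/scene3.png

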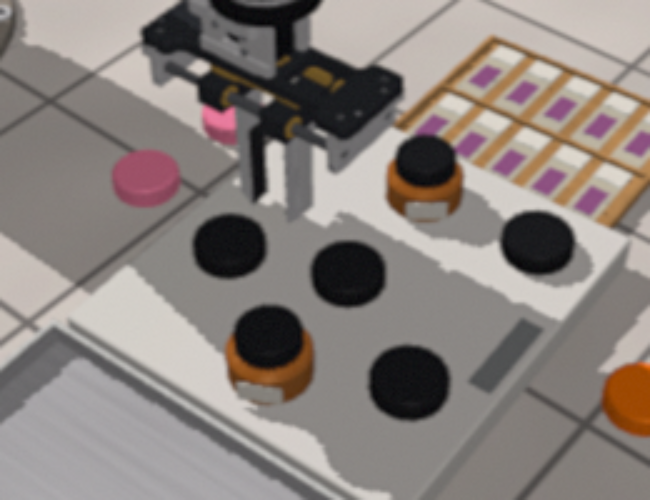

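Fingertips sit just behind cap A, clear of the board and jars. Pushing toward the tray.

>>> {"fn": "arm_command", "kwargs": {"increments": [{"delta_rot": [0, 0, 0], "linear": [0.1, 0, 0], "jaw": 0.32}, {"delta_rot": [0, 0, 0], "linear": [0.15, 0, 0], "jaw": 0.32}, {"delta_rot": [0, 0, 0], "linear": [0.2, 0, 0], "jaw": 0.32}, {"delta_rot": [0, 0, 0], "linear": [0.2, 0, 0], "jaw": 0.32}, {"delta_rot": [0, 0, 0], "linear": [0.2, 0, 0], "jaw": 0.32}, {"delta_rot": [0, 0, 0], "linear": [0.2, 0, 0], "jaw": 0.32}, {"delta_rot": [0, 0, 0], "linear": [0.2, 0, 0], "jaw": 0.32}, {"delta_rot": [0, 0, 0], "linear": [0.2, 0, 0], "jaw": 0.32}, {"delta_rot": [0, 0, 0], "linear": [0.2, 0, 0], "jaw": 0.32}, {"delta_rot": [0, 0, 0], "linear": [0.2, 0, 0], "jaw": 0.32}]}}

```text
time: 5.55
tcp_pos: [0.4714, -0.0469, 0.037]
tool_rot: [[0.055, -0.0, 0.998], [-0.998, 0.0, 0.055], [-0.0, -1.0, -0.0]]
contact_force: [0.1, 0.7, 0.6]
grip_width: 0.0301
```

Run:
```python
from h import *
togo([*B2W(-.089,-.18),.036])
i=[cv2.resize(vision.get_image(n)["img"][150:450,180:440],None,fx=1.5,fy=1.5) for n in ("scene","side")]
cv2.imwrite("pics/4.png",np.hstack(i))
```

```text
t 5.55 tcp [ 0.4714 -0.0469  0.037 ] z ang deg 3.146565321973359 w 0.030127301036473954 F [0.0959 0.6864 0.6028]
units total [ 2.1142  0.0195 -0.0264]
```

View pics/4.png

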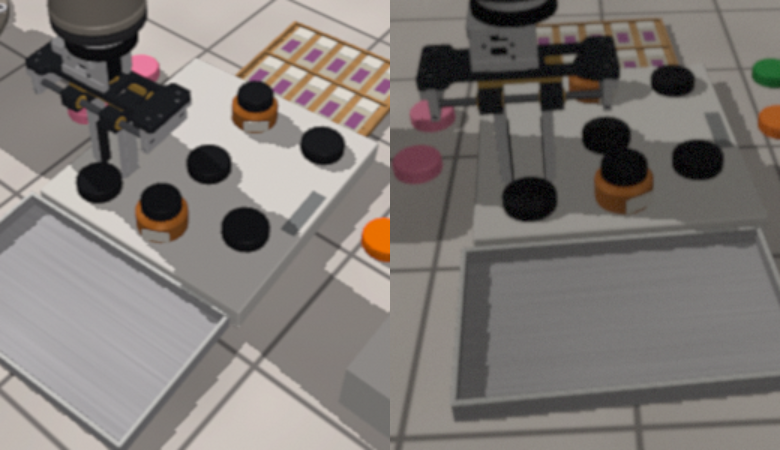

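>>> {"fn": "arm_command", "kwargs": {"increments": [{"delta_rot": [0, 0, 0], "linear": [0.2, 0, 0], "jaw": 0.32}, {"delta_rot": [0, 0, 0], "linear": [0.2, 0, 0], "jaw": 0.32}, {"delta_rot": [0, 0, 0], "linear": [0.2, 0, 0], "jaw": 0.32}, {"delta_rot": [0, 0, 0], "linear": [0.2, 0, 0], "jaw": 0.32}, {"delta_rot": [0, 0, 0], "linear": [0.2, 0, 0], "jaw": 0.32}, {"delta_rot": [0, 0, 0], "linear": [0.2, 0, 0], "jaw": 0.32}, {"delta_rot": [0, 0, 0], "linear": [0.2, 0, 0], "jaw": 0.32}, {"delta_rot": [0, 0, 0], "linear": [0.2, 0, 0], "jaw": 0.32}, {"delta_rot": [0, 0, 0], "linear": [0.2, 0, 0], "jaw": 0.32}, {"delta_rot": [0, 0, 0], "linear": [0.2, 0, 0], "jaw": 0.32}]}}

```text
time: 6.65
tcp_pos: [0.4769, -0.1467, 0.037]
tool_rot: [[0.055, 0.0, 0.998], [-0.998, 0.0, 0.055], [-0.0, -1.0, 0.0]]
contact_force: [-0.4, 0.7, 0.4]
grip_width: 0.0301
```

Run:
```python
from h import *
togo([*B2W(-.089,-.18),.036])
i=[cv2.resize(vision.get_image(n)["img"][150:450,180:440],None,fx=1.5,fy=1.5) for n in ("scene","side")]
cv2.imwrite("pics/5.png",np.hstack(i))
```

```text
t 6.65 tcp [ 0.4769 -0.1467  0.037 ] z ang deg 3.1484451187421474 w 0.030094112660408148 F [-0.4076  0.705   0.4499]
units total [ 0.1145  0.02   -0.0266]
```

View pics/5.png

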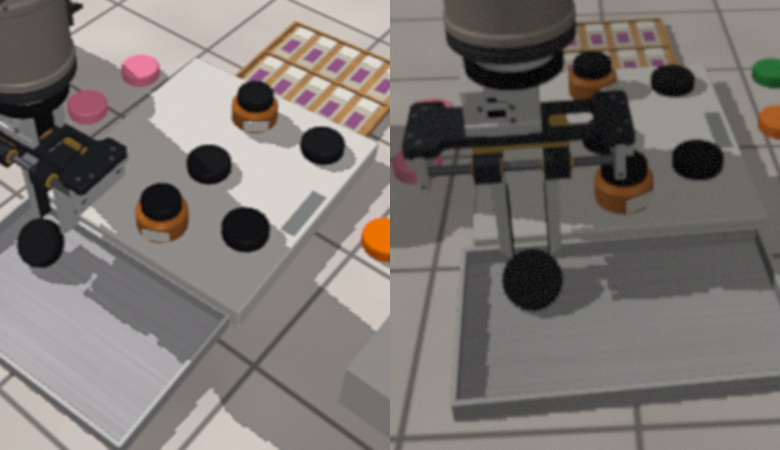

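>>> {"fn": "arm_command", "kwargs": {"increments": [{"delta_rot": [0, 0, 0], "linear": [0.2, 0, 0], "jaw": 0.32}, {"delta_rot": [0, 0, 0], "linear": [0.2, 0, 0], "jaw": 0.32}, {"delta_rot": [0, 0, 0], "linear": [0.2, 0, 0], "jaw": 0.32}, {"delta_rot": [0, 0, 0], "linear": [0.2, 0, 0], "jaw": 0.32}, {"delta_rot": [0, 0, 0], "linear": [0, 0, 0], "jaw": 0.32}]}}

```text
time: 7.25
tcp_pos: [0.479, -0.1876, 0.0369]
tool_rot: [[0.053, 0.0, 0.999], [-0.999, -0.0, 0.053], [0.0, -1.0, 0.0]]
contact_force: [-0.2, 0.9, -0.1]
grip_width: 0.0299
```

Run:
```python
from h import *
togo([*B2W(-.089,-.18),.036])
i=[cv2.resize(vision.get_image(n)["img"][150:450,180:440],None,fx=1.5,fy=1.5) for n in ("scene","side")]
cv2.imwrite("pics/6.png",np.hstack(i))
```

```text
t 7.25 tcp [ 0.479  -0.1876  0.0369] z ang deg 3.03643908508936 w 0.02988335202218288 F [-0.1571  0.8942 -0.1082]
units total [-0.7026  0.018  -0.025 ]
```

View pics/6.png

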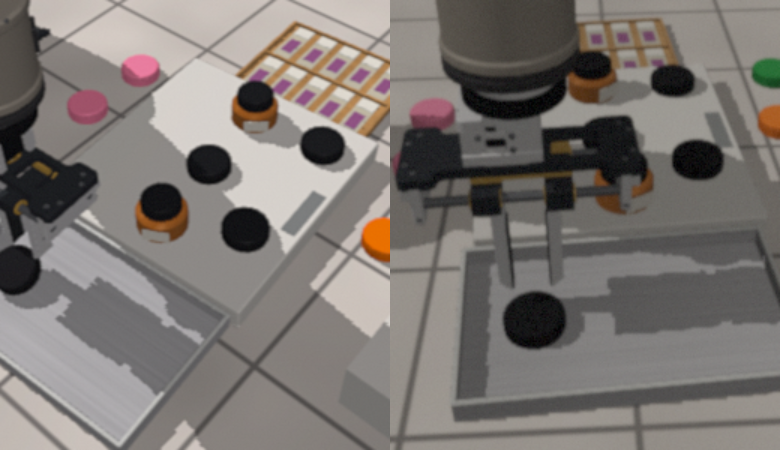

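Run:
```python
from h import *
a=vision.get_image("scene");b=vision.get_image("side")
for n,d,bx in(("side",b,(240,320,310,400)),("scene",a,(180,300,212,350))):
    for c,s in blobs(d,bx): 
        p=onz(d,c,.0115); print(n,c,s,p,W2B(p))
s=bot.read_state(); print(W2B(s["tcp_pos"]))
```

```text
side [276.1498 363.1034] [ 256  345   41   37 1248] [ 0.4801 -0.2086  0.0115] [-0.0877 -0.2362]
scene [193.4837 331.3899] [180 317  30  30 736] [ 0.4841 -0.2069  0.0115] [-0.0837 -0.2347]
[-0.0876 -0.213 ]
```

>>> {"fn": "arm_command", "kwargs": {"increments": [{"delta_rot": [0, 0, 0], "linear": [0, -0.3, 0], "jaw": 0.32}, {"delta_rot": [0, 0, 0], "linear": [0, -0.4, 0], "jaw": 0.32}, {"delta_rot": [0, 0, 0], "linear": [-0.3, 0, 0], "jaw": 0.32}, {"delta_rot": [0, 0, 0], "linear": [-0.3, 0, 0], "jaw": 0.32}, {"delta_rot": [0, 0, 0], "linear": [0, 0, 0], "jaw": 0.32}]}}

```text
time: 7.95
tcp_pos: [0.4771, -0.1531, 0.072]
tool_rot: [[0.058, -0.0, 0.998], [-0.998, 0.001, 0.058], [-0.001, -1.0, -0.0]]
contact_force: [-0.4, -0.2, -0.9]
grip_width: 0.0301
```

Run:
```python
from h import *
a=vision.get_image("scene");b=vision.get_image("side")
for n,d,bx in(("side",b,(240,320,310,400)),("scene",a,(180,300,212,350))):
    for c,s in blobs(d,bx): 
        p=onz(d,c,.0115); print(n,c,s,p,W2B(p))
s=bot.read_state(); print(W2B(s["tcp_pos"]),s["tcp_pos"])
i=[cv2.resize(d["img"][150:450,180:440],None,fx=1.5,fy=1.5) for d in (a,b)]
cv2.imwrite("pics/7.png",np.hstack(i))
```

```text
side [276.1437 363.1556] [ 256  345   41   37 1253] [ 0.4801 -0.2087  0.0115] [-0.0877 -0.2363]
scene [193.5906 331.2859] [180 317  30  30 745] [ 0.4841 -0.2066  0.0115] [-0.0837 -0.2345]
[-0.0879 -0.1826] [ 0.4771 -0.1551  0.0717]
```

View pics/7.png

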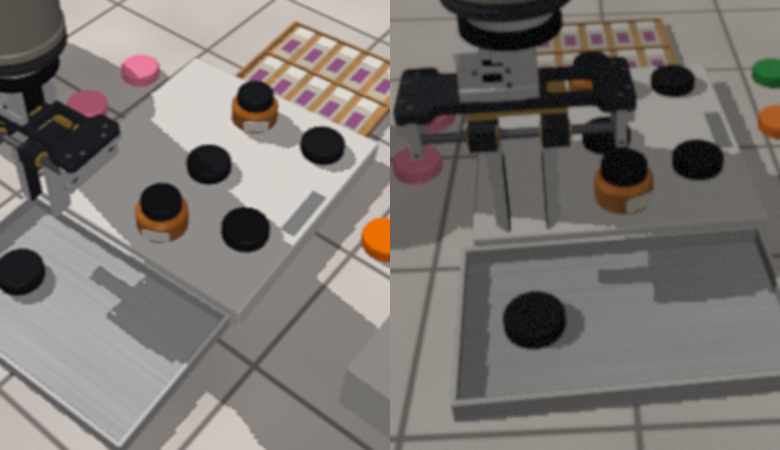

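Cap A already lies flat in the tray. I'll nudge it deeper to make room for the next cap in this lane.

>>> {"fn": "arm_command", "kwargs": {"increments": [{"delta_rot": [0, 0, 0], "linear": [0, 0.4, 0], "jaw": 0.32}, {"delta_rot": [0, 0, 0], "linear": [0, 0.4, 0], "jaw": 0.32}, {"delta_rot": [0, 0, 0], "linear": [0, 0.35, 0], "jaw": 0.32}, {"delta_rot": [0, 0, 0], "linear": [0.2, 0, 0], "jaw": 0.32}, {"delta_rot": [0, 0, 0], "linear": [0.3, 0, 0], "jaw": 0.32}, {"delta_rot": [0, 0, 0], "linear": [0.3, 0, 0], "jaw": 0.32}, {"delta_rot": [0, 0, 0], "linear": [0.3, 0, 0], "jaw": 0.32}, {"delta_rot": [0, 0, 0], "linear": [0.2, 0, 0], "jaw": 0.32}, {"delta_rot": [0, 0, 0], "linear": [0.1, 0, 0], "jaw": 0.32}, {"delta_rot": [0, 0, 0], "linear": [0, 0, 0], "jaw": 0.32}]}}

```text
time: 9.05
tcp_pos: [0.4812, -0.2266, 0.0146]
tool_rot: [[0.054, 0.0, 0.999], [-0.999, -0.0, 0.054], [0.0, -1.0, 0.0]]
contact_force: [0.2, 0.1, -0.5]
grip_width: 0.03
```

>>> {"fn": "arm_command", "kwargs": {"increments": [{"delta_rot": [0, 0, 0], "linear": [0, -0.5, 0], "jaw": 0.32}, {"delta_rot": [0, 0, 0], "linear": [0, -1, 0], "jaw": 0.32}, {"delta_rot": [0, 0, 0], "linear": [0, -0.8, 0], "jaw": 0.32}, {"delta_rot": [0, 0, 0], "linear": [0, 0, 0], "jaw": 0.32}]}}

```text
time: 9.45
tcp_pos: [0.4839, -0.226, 0.1346]
tool_rot: [[0.056, 0.006, 0.998], [-0.998, -0.003, 0.056], [0.004, -1.0, 0.006]]
contact_force: [1.2, 0.5, -1.0]
grip_width: 0.0301
```

Run:
```python
from h import *
a=vision.get_image("scene");b=vision.get_image("side")
togo([*B2W(.087,-.0603+.055),.12])
i=[cv2.resize(d["img"][150:450,180:440],None,fx=1.5,fy=1.5) for d in (a,b)]
cv2.imwrite("pics/8.png",np.hstack(i))
```

```text
t 9.55 tcp [ 0.4815 -0.2256  0.1303] z ang deg 3.1797845461996777 w 0.03012698995719149 F [-0.5973  0.2884 -0.6108]
units total [-4.9539  0.205   3.492 ]
```

View pics/8.png

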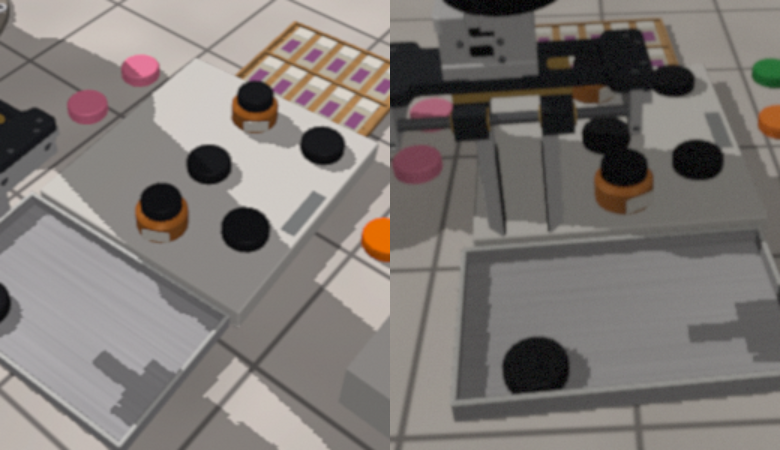

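>>> {"fn": "arm_command", "kwargs": {"increments": [{"delta_rot": [0, 0, 0], "linear": [-0.6, 0, 0.5], "jaw": 0.32}, {"delta_rot": [0, 0, 0], "linear": [-0.8, 0, 0.6], "jaw": 0.32}, {"delta_rot": [0, 0, 0], "linear": [-0.8, 0, 0.6], "jaw": 0.32}, {"delta_rot": [0, 0, 0], "linear": [-0.8, 0, 0.6], "jaw": 0.32}, {"delta_rot": [0, 0, 0], "linear": [-0.8, 0, 0.6], "jaw": 0.32}, {"delta_rot": [0, 0, 0], "linear": [-0.7, 0, 0.4], "jaw": 0.32}, {"delta_rot": [0, 0, 0], "linear": [-0.45, 0, 0.19], "jaw": 0.32}, {"delta_rot": [0, 0, 0], "linear": [0, 0.2, 0], "jaw": 0.32}, {"delta_rot": [0, 0, 0], "linear": [0, 0.5, 0], "jaw": 0.32}, {"delta_rot": [0, 0, 0], "linear": [0, 0, 0], "jaw": 0.32}]}}

```text
time: 10.55
tcp_pos: [0.639, 0.0302, 0.0902]
tool_rot: [[0.055, -0.006, 0.998], [-0.998, -0.001, 0.055], [0.0, -1.0, -0.006]]
contact_force: [-1.0, -1.0, -0.7]
grip_width: 0.0298
```

Run:
```python
from h import *
togo([*B2W(.087,-.0603+.055),.036])
```

```text
t 10.55 tcp [0.639  0.0302 0.0902] z ang deg 3.170994296282835 w 0.02978465276468068 F [-0.9827 -0.9505 -0.6873]
units total [-0.0203  1.0834  0.0712]
```

>>> {"fn": "arm_command", "kwargs": {"increments": [{"delta_rot": [0, 0, 0], "linear": [0, 0.5, 0.06], "jaw": 0.32}, {"delta_rot": [0, 0, 0], "linear": [0, 0.4, 0], "jaw": 0.32}, {"delta_rot": [0, 0, 0], "linear": [0, 0.15, 0], "jaw": 0.32}, {"delta_rot": [0, 0, 0], "linear": [0, 0, 0], "jaw": 0.32}, {"delta_rot": [0, 0, 0], "linear": [0.15, 0, 0], "jaw": 0.32}, {"delta_rot": [0, 0, 0], "linear": [0.2, 0, 0], "jaw": 0.32}, {"delta_rot": [0, 0, 0], "linear": [0.2, 0, 0], "jaw": 0.32}, {"delta_rot": [0, 0, 0], "linear": [0.2, 0, 0], "jaw": 0.32}, {"delta_rot": [0, 0, 0], "linear": [0.2, 0, 0], "jaw": 0.32}, {"delta_rot": [0, 0, 0], "linear": [0.2, 0, 0], "jaw": 0.32}]}}

```text
time: 11.55
tcp_pos: [0.6481, -0.0275, 0.0422]
tool_rot: [[0.055, 0.0, 0.999], [-0.999, 0.0, 0.055], [-0.0, -1.0, 0.0]]
contact_force: [0.1, 0.6, 1.0]
grip_width: 0.0298
```

Run:
```python
from h import *
a=vision.get_image("scene");b=vision.get_image("side")
togo([*B2W(.087,-.21),.036])
i=[cv2.resize(d["img"][150:450,180:440],None,fx=1.5,fy=1.5) for d in (a,b)]
cv2.imwrite("pics/9.png",np.hstack(i))
```

```text
t 11.65 tcp [ 0.6481 -0.0286  0.0419] z ang deg 3.022834119594017 w 0.030057893593390343 F [-0.5439 -0.2339 -0.1534]
units total [ 2.8893  0.1204 -0.0495]
```

View pics/9.png

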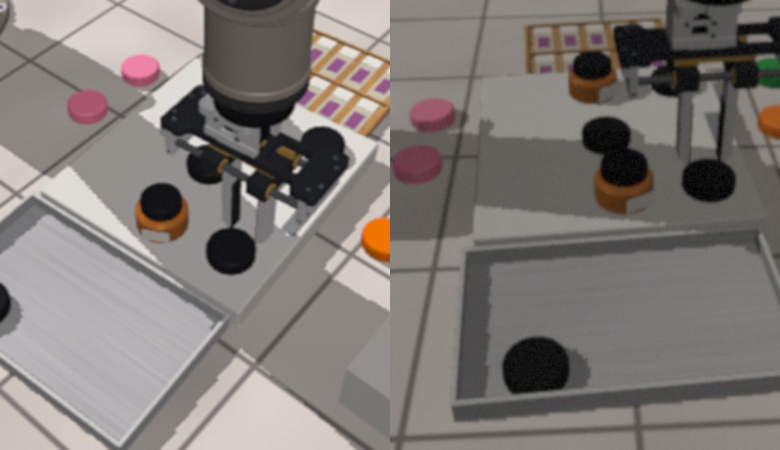

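>>> {"fn": "arm_command", "kwargs": {"increments": [{"delta_rot": [0, 0, 0], "linear": [0, 0.11, 0], "jaw": 0.32}, {"delta_rot": [0, 0, 0], "linear": [0.1, 0, 0], "jaw": 0.32}, {"delta_rot": [0, 0, 0], "linear": [0.2, 0, 0], "jaw": 0.32}, {"delta_rot": [0, 0, 0], "linear": [0.2, 0, 0], "jaw": 0.32}, {"delta_rot": [0, 0, 0], "linear": [0.2, 0, 0], "jaw": 0.32}, {"delta_rot": [0, 0, 0], "linear": [0.2, 0, 0], "jaw": 0.32}, {"delta_rot": [0, 0, 0], "linear": [0.2, 0, 0], "jaw": 0.32}, {"delta_rot": [0, 0, 0], "linear": [0.2, 0, 0], "jaw": 0.32}, {"delta_rot": [0, 0, 0], "linear": [0.2, 0, 0], "jaw": 0.32}, {"delta_rot": [0, 0, 0], "linear": [0.2, 0, 0], "jaw": 0.32}]}}

```text
time: 12.65
tcp_pos: [0.6527, -0.1121, 0.0365]
tool_rot: [[0.055, 0.0, 0.998], [-0.998, 0.0, 0.055], [-0.0, -1.0, 0.0]]
contact_force: [-0.9, 0.8, -0.2]
grip_width: 0.0304
```

>>> {"fn": "arm_command", "kwargs": {"increments": [{"delta_rot": [0, 0, 0], "linear": [0.2, 0, 0], "jaw": 0.32}, {"delta_rot": [0, 0, 0], "linear": [0.2, 0, 0], "jaw": 0.32}, {"delta_rot": [0, 0, 0], "linear": [0.2, 0, 0], "jaw": 0.32}, {"delta_rot": [0, 0, 0], "linear": [0.2, 0, 0], "jaw": 0.32}, {"delta_rot": [0, 0, 0], "linear": [0.2, 0, 0], "jaw": 0.32}, {"delta_rot": [0, 0, 0], "linear": [0.2, 0, 0], "jaw": 0.32}, {"delta_rot": [0, 0, 0], "linear": [0, 0, 0], "jaw": 0.32}]}}

```text
time: 13.35
tcp_pos: [0.6558, -0.1731, 0.0363]
tool_rot: [[0.053, -0.0, 0.999], [-0.999, -0.001, 0.053], [0.001, -1.0, -0.0]]
contact_force: [-0.6, -0.2, 0.8]
grip_width: 0.0299
```

Run:
```python
from h import *
a=vision.get_image("scene");b=vision.get_image("side")
togo([*B2W(.087,-.18),.07])
for c,s in blobs(b,(360,300,460,400)):
        p=onz(b,c,.0115); print(c,s,p,W2B(p))
i=[cv2.resize(d["img"][150:450,180:440],None,fx=1.5,fy=1.5) for d in (a,b)]
cv2.imwrite("pics/10.png",np.hstack(i))
```

```text
t 13.45 tcp [ 0.6559 -0.1711  0.0364] z ang deg 3.1271483543348797 w 0.030006020793472494 F [-0.4227  0.5928 -0.2463]
units total [-0.5658 -0.6712 -0.0564]
[415.1862 342.1928] [ 394  300   47   67 1509] [ 0.6632 -0.1824  0.0115] [ 0.0965 -0.2199]
```

View pics/10.png

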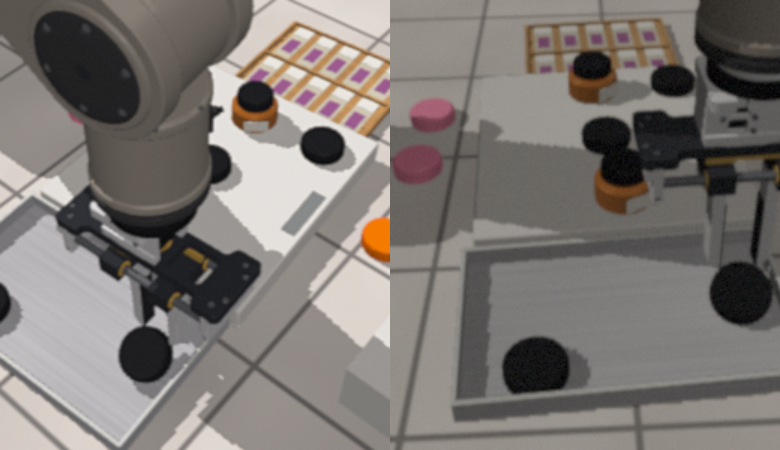

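>>> {"fn": "arm_command", "kwargs": {"increments": [{"delta_rot": [0, 0, 0], "linear": [0.2, 0, 0], "jaw": 0.32}, {"delta_rot": [0, 0, 0], "linear": [0.2, 0, 0], "jaw": 0.32}, {"delta_rot": [0, 0, 0], "linear": [0, 0, 0], "jaw": 0.32}, {"delta_rot": [0, 0, 0], "linear": [0, -0.3, 0], "jaw": 0.32}, {"delta_rot": [0, 0, 0], "linear": [0, -0.4, 0], "jaw": 0.32}, {"delta_rot": [0, 0, 0], "linear": [-0.3, 0, 0], "jaw": 0.32}, {"delta_rot": [0, 0, 0], "linear": [-0.3, 0, 0], "jaw": 0.32}, {"delta_rot": [0, 0, 0], "linear": [0, 0, 0], "jaw": 0.32}]}}

```text
time: 14.25
tcp_pos: [0.6554, -0.1572, 0.0717]
tool_rot: [[0.059, -0.0, 0.998], [-0.998, 0.001, 0.059], [-0.001, -1.0, -0.0]]
contact_force: [0.0, 0.3, -0.4]
grip_width: 0.0302
```

Run:
```python
from h import *
a=vision.get_image("scene");b=vision.get_image("side")
togo([*B2W(.087,-.18),.07])
for c,s in blobs(b,(360,315,460,400)):
        p=onz(b,c,.0115); print(c,s,p,W2B(p))
i=[cv2.resize(d["img"][150:450,180:440],None,fx=1.5,fy=1.5) for d in (a,b)]
cv2.imwrite("pics/11.png",np.hstack(i))
```

```text
t 14.35 tcp [ 0.6552 -0.1602  0.0712] z ang deg 3.2362688385804157 w 0.029773511616736956 F [ 0.0901 -0.3495 -0.2308]
units total [-0.3472  0.0244 -0.0527]
[417.154  364.5192] [ 397  346   42   38 1273] [ 0.6583 -0.2207  0.0115] [ 0.0895 -0.2579]
```

View pics/11.png

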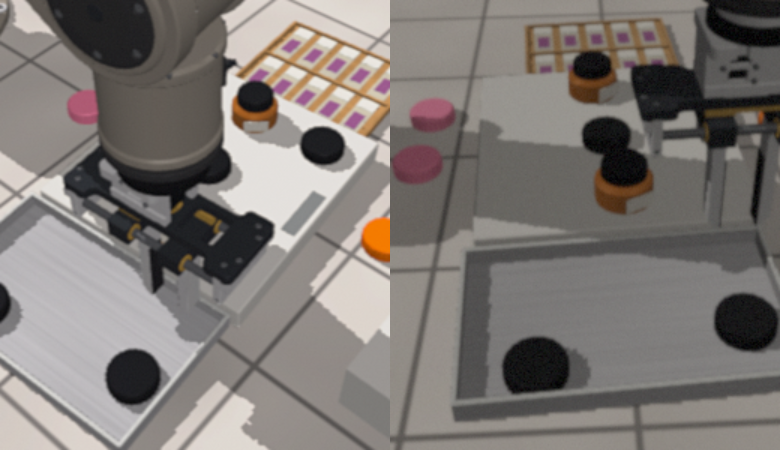

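>>> {"fn": "arm_command", "kwargs": {"increments": [{"delta_rot": [0, 0, 0], "linear": [0, 0.4, 0], "jaw": 0.32}, {"delta_rot": [0, 0, 0], "linear": [0, 0.4, 0], "jaw": 0.32}, {"delta_rot": [0, 0, 0], "linear": [0, 0.3, 0], "jaw": 0.32}, {"delta_rot": [0, 0, 0], "linear": [0.1, 0, 0], "jaw": 0.32}, {"delta_rot": [0, 0, 0], "linear": [0.2, 0, 0], "jaw": 0.32}, {"delta_rot": [0, 0, 0], "linear": [0.3, 0, 0], "jaw": 0.32}, {"delta_rot": [0, 0, 0], "linear": [0.3, 0, 0], "jaw": 0.32}, {"delta_rot": [0, 0, 0], "linear": [0.15, 0, 0], "jaw": 0.32}, {"delta_rot": [0, 0, 0], "linear": [0, 0, 0], "jaw": 0.32}, {"delta_rot": [0, 0, 0], "linear": [0, -0.5, 0], "jaw": 0.32}]}}

```text
time: 15.35
tcp_pos: [0.6563, -0.2133, 0.039]
tool_rot: [[0.055, -0.004, 0.998], [-0.999, 0.002, 0.055], [-0.002, -1.0, -0.004]]
contact_force: [0.1, 0.7, 0.6]
grip_width: 0.0305
```

>>> {"fn": "arm_command", "kwargs": {"increments": [{"delta_rot": [0, 0, 0], "linear": [0, -1, 0], "jaw": 0.32}, {"delta_rot": [0, 0, 0], "linear": [0, -0.9, 0], "jaw": 0.32}, {"delta_rot": [0, 0, 0], "linear": [0, 0, 0], "jaw": 0.32}]}}

```text
time: 15.65
tcp_pos: [0.6617, -0.2133, 0.1434]
tool_rot: [[0.055, 0.009, 0.998], [-0.998, -0.002, 0.055], [0.003, -1.0, 0.009]]
contact_force: [0.6, 0.2, 0.1]
grip_width: 0.03
```

Run:
```python
from h import *
a=vision.get_image("scene");b=vision.get_image("side")
togo([*B2W(.088,.1+.055),.13])
for c,s in blobs(b,(360,315,460,400)):
        p=onz(b,c,.0115); print(c,s,p,W2B(p))
i=[cv2.resize(d["img"][150:450,180:440],None,fx=1.5,fy=1.5) for d in (a,b)]
cv2.imwrite("pics/12.png",np.hstack(i))
```

```text
t 15.75 tcp [ 0.6588 -0.2133  0.1377] z ang deg 3.164046640282803 w 0.03047475742611709 F [-0.3541 -0.0092 -0.7643]
units total [-8.1115  0.1482 -0.0397]
[422.4363 380.6447] [ 401  363   45   35 1272] [ 0.6598 -0.2465  0.0115] [ 0.0896 -0.2837]
```

View pics/12.png

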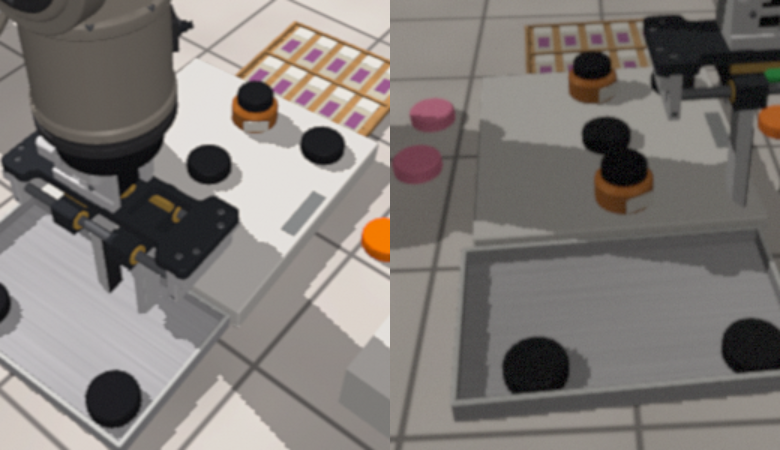

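Caps A and B both lie deep in the tray. Next is the far cap C.

>>> {"fn": "arm_command", "kwargs": {"increments": [{"delta_rot": [0, 0, 0], "linear": [-0.6, 0, 0], "jaw": 0.32}, {"delta_rot": [0, 0, 0], "linear": [-0.9, 0, 0], "jaw": 0.32}, {"delta_rot": [0, 0, 0], "linear": [-0.9, 0, 0], "jaw": 0.32}, {"delta_rot": [0, 0, 0], "linear": [-0.9, 0, 0], "jaw": 0.32}, {"delta_rot": [0, 0, 0], "linear": [-0.9, 0, 0], "jaw": 0.32}, {"delta_rot": [0, 0, 0], "linear": [-0.9, 0, 0], "jaw": 0.32}, {"delta_rot": [0, 0, 0], "linear": [-0.9, 0, 0], "jaw": 0.32}, {"delta_rot": [0, 0, 0], "linear": [-0.9, 0, 0], "jaw": 0.32}, {"delta_rot": [0, 0, 0], "linear": [-0.8, 0, 0], "jaw": 0.32}, {"delta_rot": [0, 0, 0], "linear": [-0.4, 0, 0], "jaw": 0.32}]}}

```text
time: 16.75
tcp_pos: [0.634, 0.1954, 0.135]
tool_rot: [[0.059, -0.002, 0.998], [-0.998, 0.001, 0.059], [-0.001, -1.0, -0.002]]
contact_force: [0.6, -0.2, -0.1]
grip_width: 0.0301
```

>>> {"fn": "arm_command", "kwargs": {"increments": [{"delta_rot": [0, 0, 0], "linear": [0, 0, 0], "jaw": 0.32}]}}

```text
time: 16.85
tcp_pos: [0.6341, 0.1951, 0.1349]
tool_rot: [[0.06, -0.002, 0.998], [-0.998, 0.001, 0.06], [-0.001, -1.0, -0.002]]
contact_force: [-0.1, 0.5, 0.9]
grip_width: 0.0301
```

Run:
```python
from h import *
a=vision.get_image("scene");b=vision.get_image("side")
togo([*B2W(.088,.1+.05),.036])
i=[cv2.resize(d["img"][150:450,180:440],None,fx=1.5,fy=1.5) for d in (a,b)]
cv2.imwrite("pics/13.png",np.hstack(i))
```

```text
t 16.95 tcp [0.6353 0.1907 0.1351] z ang deg 3.2052917793766027 w 0.029726932784221408 F [-0.3961 -0.561   0.3156]
units total [ 0.082   1.9817 -0.0111]
```

View pics/13.png

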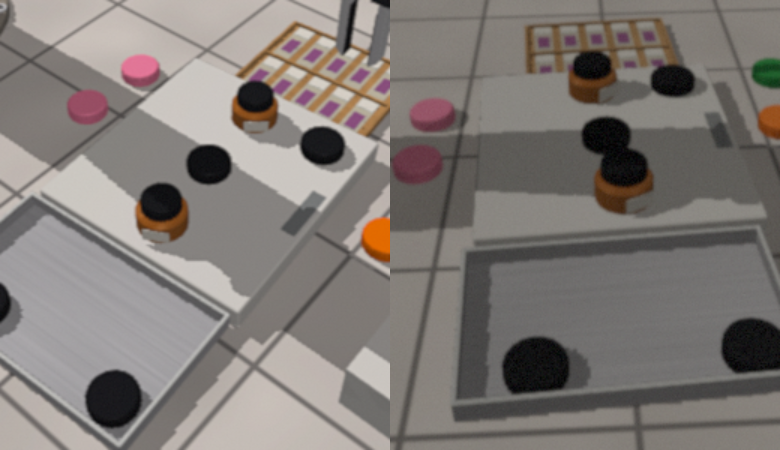

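>>> {"fn": "arm_command", "kwargs": {"increments": [{"delta_rot": [0, 0, 0], "linear": [0, 0.5, 0], "jaw": 0.32}, {"delta_rot": [0, 0, 0], "linear": [0, 0.6, 0], "jaw": 0.32}, {"delta_rot": [0, 0, 0], "linear": [0, 0.5, 0], "jaw": 0.32}, {"delta_rot": [0, 0, 0], "linear": [0, 0.3, 0], "jaw": 0.32}, {"delta_rot": [0, 0, 0], "linear": [0, 0.05, 0], "jaw": 0.32}, {"delta_rot": [0, 0, 0], "linear": [0, 0, 0], "jaw": 0.32}]}}

```text
time: 17.55
tcp_pos: [0.6363, 0.1903, 0.0391]
tool_rot: [[0.054, -0.0, 0.999], [-0.999, -0.0, 0.054], [0.0, -1.0, -0.0]]
contact_force: [-0.5, 0.5, 1.1]
grip_width: 0.0302
```

Run:
```python
from h import *
togo([*B2W(.088,.1+.05),.036])
```

```text
t 17.55 tcp [0.6363 0.1903 0.0391] z ang deg 3.1099571544552758 w 0.03019055719629818 F [-0.513   0.507   1.0682]
units total [ 0.0741  0.0629 -0.0342]
```

>>> {"fn": "arm_command", "kwargs": {"increments": [{"delta_rot": [0, 0, 0], "linear": [0.1, 0.05, -0.03], "jaw": 0.32}, {"delta_rot": [0, 0, 0], "linear": [0.2, 0, 0], "jaw": 0.32}, {"delta_rot": [0, 0, 0], "linear": [0.2, 0, 0], "jaw": 0.32}, {"delta_rot": [0, 0, 0], "linear": [0.25, 0, 0], "jaw": 0.32}, {"delta_rot": [0, 0, 0], "linear": [0.25, 0, 0], "jaw": 0.32}, {"delta_rot": [0, 0, 0], "linear": [0.25, 0, 0], "jaw": 0.32}, {"delta_rot": [0, 0, 0], "linear": [0.25, 0, 0], "jaw": 0.32}, {"delta_rot": [0, 0, 0], "linear": [0.25, 0, 0], "jaw": 0.32}, {"delta_rot": [0, 0, 0], "linear": [0.25, 0, 0], "jaw": 0.32}, {"delta_rot": [0, 0, 0], "linear": [0.25, 0, 0], "jaw": 0.32}]}}

```text
time: 18.55
tcp_pos: [0.6408, 0.0774, 0.0365]
tool_rot: [[0.055, 0.0, 0.998], [-0.998, 0.0, 0.055], [-0.0, -1.0, 0.0]]
contact_force: [0.1, 1.4, -0.0]
grip_width: 0.0298
```

Run:
```python
from h import *
a=vision.get_image("scene");b=vision.get_image("side")
togo([*B2W(.088,-.22),.036])
i=[cv2.resize(d["img"][150:450,180:440],None,fx=1.5,fy=1.5) for d in (a,b)]
cv2.imwrite("pics/14.png",np.hstack(i))
```

```text
t 18.65 tcp [0.641  0.0758 0.0364] z ang deg 3.0084679847540086 w 0.030157688153460323 F [ 0.1136 -0.4108 -0.1005]
units total [5.1811 0.0124 0.0034]
```

View pics/14.png

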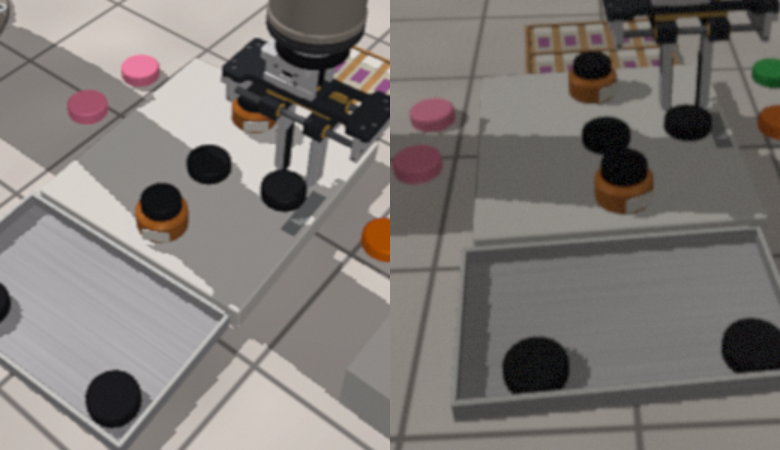

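>>> {"fn": "arm_command", "kwargs": {"increments": [{"delta_rot": [0, 0, 0], "linear": [0.15, 0, 0], "jaw": 0.32}, {"delta_rot": [0, 0, 0], "linear": [0.25, 0, 0], "jaw": 0.32}, {"delta_rot": [0, 0, 0], "linear": [0.25, 0, 0], "jaw": 0.32}, {"delta_rot": [0, 0, 0], "linear": [0.25, 0, 0], "jaw": 0.32}, {"delta_rot": [0, 0, 0], "linear": [0.25, 0, 0], "jaw": 0.32}, {"delta_rot": [0, 0, 0], "linear": [0.25, 0, 0], "jaw": 0.32}, {"delta_rot": [0, 0, 0], "linear": [0.25, 0, 0], "jaw": 0.32}, {"delta_rot": [0, 0, 0], "linear": [0.25, 0, 0], "jaw": 0.32}, {"delta_rot": [0, 0, 0], "linear": [0.25, 0, 0], "jaw": 0.32}, {"delta_rot": [0, 0, 0], "linear": [0.25, 0, 0], "jaw": 0.32}]}}

```text
time: 19.65
tcp_pos: [0.6474, -0.0425, 0.0365]
tool_rot: [[0.055, -0.0, 0.998], [-0.998, 0.0, 0.055], [-0.0, -1.0, -0.0]]
contact_force: [0.3, -0.0, 0.7]
grip_width: 0.0301
```

>>> {"fn": "arm_command", "kwargs": {"increments": [{"delta_rot": [0, 0, 0], "linear": [0.25, 0, 0], "jaw": 0.32}, {"delta_rot": [0, 0, 0], "linear": [0.25, 0, 0], "jaw": 0.32}, {"delta_rot": [0, 0, 0], "linear": [0.25, 0, 0], "jaw": 0.32}, {"delta_rot": [0, 0, 0], "linear": [0.25, 0, 0], "jaw": 0.32}, {"delta_rot": [0, 0, 0], "linear": [0.2, 0, 0], "jaw": 0.32}, {"delta_rot": [0, 0, 0], "linear": [0.2, 0, 0], "jaw": 0.32}, {"delta_rot": [0, 0, 0], "linear": [0.2, 0, 0], "jaw": 0.32}, {"delta_rot": [0, 0, 0], "linear": [0.2, 0, 0], "jaw": 0.32}, {"delta_rot": [0, 0, 0], "linear": [0.2, 0, 0], "jaw": 0.32}, {"delta_rot": [0, 0, 0], "linear": [0, 0, 0], "jaw": 0.32}]}}

```text
time: 20.65
tcp_pos: [0.6528, -0.1433, 0.0364]
tool_rot: [[0.053, -0.0, 0.999], [-0.999, -0.001, 0.053], [0.001, -1.0, -0.0]]
contact_force: [0.5, -1.2, -0.6]
grip_width: 0.03
```

Run:
```python
from h import *
a=vision.get_image("scene");b=vision.get_image("side")
togo([*B2W(.088,-.21),.036])
i=[cv2.resize(d["img"][150:450,180:440],None,fx=1.5,fy=1.5) for d in (a,b)]
cv2.imwrite("pics/15.png",np.hstack(i))
```

```text
t 20.75 tcp [ 0.6528 -0.1412  0.0364] z ang deg 3.1351687852491708 w 0.030421742346938157 F [ 0.9266 -0.3423  0.1107]
units total [ 0.6357  0.0088 -0.0068]
```

View pics/15.png

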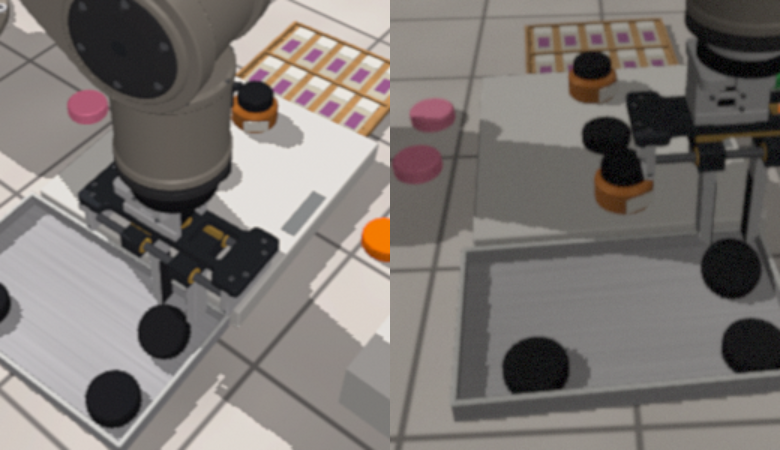

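>>> {"fn": "arm_command", "kwargs": {"increments": [{"delta_rot": [0, 0, 0], "linear": [0.2, 0, 0], "jaw": 0.32}, {"delta_rot": [0, 0, 0], "linear": [0.2, 0, 0], "jaw": 0.32}, {"delta_rot": [0, 0, 0], "linear": [0.15, 0, 0], "jaw": 0.32}, {"delta_rot": [0, 0, 0], "linear": [0, 0, 0], "jaw": 0.32}, {"delta_rot": [0, 0, 0], "linear": [0, -0.4, 0], "jaw": 0.32}, {"delta_rot": [0, 0, 0], "linear": [0, -0.8, 0], "jaw": 0.32}, {"delta_rot": [0, 0, 0], "linear": [0, -0.8, 0], "jaw": 0.32}, {"delta_rot": [0, 0, 0], "linear": [0, 0, 0], "jaw": 0.32}]}}

```text
time: 21.55
tcp_pos: [0.6572, -0.1687, 0.1422]
tool_rot: [[0.055, 0.007, 0.998], [-0.998, -0.001, 0.055], [0.002, -1.0, 0.007]]
contact_force: [0.7, -0.1, 0.8]
grip_width: 0.03
```

Run:
```python
from h import *
a=vision.get_image("scene");b=vision.get_image("side")
togo([*B2W(.088,-.22),.036])
for c,s in blobs(b,(360,315,460,400)):
        p=onz(b,c,.0115); print(c,s,p,W2B(p))
i=[cv2.resize(d["img"][150:450,200:460],None,fx=1.5,fy=1.5) for d in (a,b)]
cv2.imwrite("pics/16.png",np.hstack(i))
```

```text
t 21.65 tcp [ 0.6548 -0.1687  0.1374] z ang deg 3.1465850160945896 w 0.030216101514566534 F [-0.4423  0.2651  0.0673]
units total [ 0.2822  2.0285 -0.0197]
[416.7142 365.1873] [ 391  330   55   69 2386] [ 0.6576 -0.2218  0.0115] [ 0.0887 -0.2589]
```

View pics/16.png

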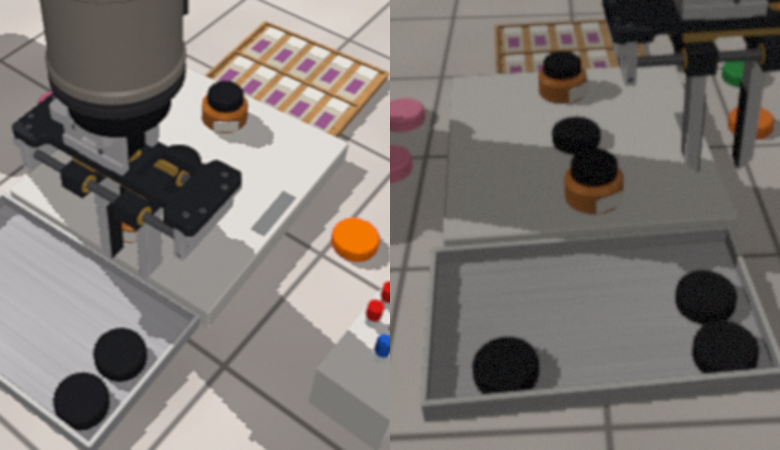

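>>> {"fn": "arm_command", "kwargs": {"increments": [{"delta_rot": [0, 0.98, 0], "linear": [0, 0, 0], "jaw": 0.32}, {"delta_rot": [0, 0.98, 0], "linear": [0, 0, 0], "jaw": 0.32}, {"delta_rot": [0, 0.98, 0], "linear": [0, 0, 0], "jaw": 0.32}, {"delta_rot": [0, 0.98, 0], "linear": [0, 0, 0], "jaw": 0.32}, {"delta_rot": [0, 0.98, 0], "linear": [0, 0, 0], "jaw": 0.32}, {"delta_rot": [0, 0.98, 0], "linear": [0, 0, 0], "jaw": 0.32}, {"delta_rot": [0, 0.98, 0], "linear": [0, 0, 0], "jaw": 0.32}, {"delta_rot": [0, 0.98, 0], "linear": [0, 0, 0], "jaw": 0.32}, {"delta_rot": [0, 0.98, 0], "linear": [0, 0, 0], "jaw": 0.32}, {"delta_rot": [0, 0.98, 0], "linear": [0, 0, 0], "jaw": 0.32}]}}

```text
time: 22.65
tcp_pos: [0.6536, -0.1685, 0.1348]
tool_rot: [[-0.668, -0.002, 0.744], [-0.744, 0.0, -0.668], [0.001, -1.0, -0.002]]
contact_force: [0.0, 0.4, -0.6]
grip_width: 0.0298
```

Run:
```python
from h import *
togo([0,0,0]); print(bot.read_state()["joints"])
```

```text
t 22.65 tcp [ 0.6536 -0.1685  0.1348] z ang deg -41.94534569247252 w 0.02979325132315983 F [ 0.0259  0.3777 -0.6118]
units total [  6.2275   2.7268 -11.9693]
[ 0.4333  0.5185 -0.3817  1.6465  0.2179  1.0211 -0.7498]
```

>>> {"fn": "arm_command", "kwargs": {"increments": [{"delta_rot": [0, 0.98, 0], "linear": [0, 0, 0], "jaw": 0.32}, {"delta_rot": [0, 0.98, 0], "linear": [0, 0, 0], "jaw": 0.32}, {"delta_rot": [0, 0.98, 0], "linear": [0, 0, 0], "jaw": 0.32}, {"delta_rot": [0, 0.98, 0], "linear": [0, 0, 0], "jaw": 0.32}, {"delta_rot": [0, 0.98, 0], "linear": [0, 0, 0], "jaw": 0.32}, {"delta_rot": [0, 0.98, 0], "linear": [0, 0, 0], "jaw": 0.32}, {"delta_rot": [0, 0.98, 0], "linear": [0, 0, 0], "jaw": 0.32}, {"delta_rot": [0, 0.98, 0], "linear": [0, 0, 0], "jaw": 0.32}, {"delta_rot": [0, 0.98, 0], "linear": [0, 0, 0], "jaw": 0.32}, {"delta_rot": [0, 0.98, 0], "linear": [0, 0, 0], "jaw": 0.32}]}}

```text
time: 23.65
tcp_pos: [0.6535, -0.1685, 0.1348]
tool_rot: [[-0.999, -0.002, 0.055], [-0.055, 0.0, -0.999], [0.002, -1.0, -0.0]]
contact_force: [0.0, -0.0, -0.3]
grip_width: 0.0298
```

Run:
```python
from h import *
togo([*B2W(.054,-.0048),.12]); print(bot.read_state()["joints"])
```

```text
t 23.65 tcp [ 0.6535 -0.1685  0.1348] z ang deg -86.87163240843394 w 0.02983043023562863 F [ 0.0453 -0.0431 -0.282 ]
units total [ 0.6672  0.2996 -4.0156]
[ 0.3102  0.4997 -0.2101  1.655   0.1188  1.0018 -1.4555]
```

>>> {"fn": "arm_command", "kwargs": {"increments": [{"delta_rot": [0, 0, 0], "linear": [0.1, 0, -0.6], "jaw": 0.32}, {"delta_rot": [0, 0, 0], "linear": [0.15, 0, -0.8], "jaw": 0.32}, {"delta_rot": [0, 0, 0], "linear": [0.15, 0, -0.9], "jaw": 0.32}, {"delta_rot": [0, 0, 0], "linear": [0.15, 0, -0.9], "jaw": 0.32}, {"delta_rot": [0, 0, 0], "linear": [0.1, 0, -0.6], "jaw": 0.32}, {"delta_rot": [0, 0, 0], "linear": [0, 0.2, -0.2], "jaw": 0.32}, {"delta_rot": [0, 0, 0], "linear": [0, 0.4, 0], "jaw": 0.32}, {"delta_rot": [0, 0, 0], "linear": [0, 0, 0], "jaw": 0.32}]}}

```text
time: 24.45
tcp_pos: [0.6084, 0.0285, 0.1031]
tool_rot: [[-0.998, -0.005, 0.058], [-0.058, -0.001, -0.998], [0.005, -1.0, 0.0]]
contact_force: [-0.2, 0.2, 0.5]
grip_width: 0.0301
```

Run:
```python
from h import *
a=vision.get_image("scene");b=vision.get_image("side")
togo([*B2W(.054,-.0048),.036])
i=[cv2.resize(d["img"][150:450,200:460],None,fx=1.5,fy=1.5) for d in (a,b)]
cv2.imwrite("pics/17.png",np.hstack(i))
```

```text
t 24.55 tcp [0.6099 0.0281 0.1056] z ang deg -86.74756142324537 w 0.030238679273092612 F [0.2813 0.0249 1.0761]
units total [ 0.0085  1.3921 -0.041 ]
```

View pics/17.png

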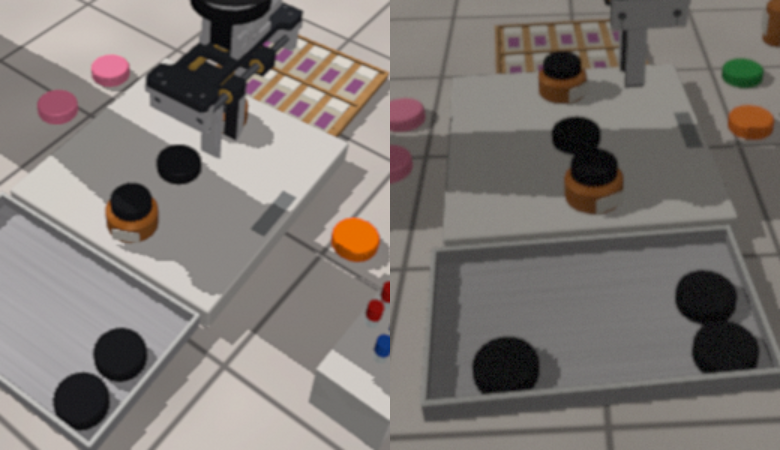

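Aligned to the right of the middle cap. Next: down, then push it sideways toward −x.

>>> {"fn": "arm_command", "kwargs": {"increments": [{"delta_rot": [0, 0, 0], "linear": [0, 0.4, -0.03], "jaw": 0.32}, {"delta_rot": [0, 0, 0], "linear": [0, 0.5, 0], "jaw": 0.32}, {"delta_rot": [0, 0, 0], "linear": [0, 0.3, 0], "jaw": 0.32}, {"delta_rot": [0, 0, 0], "linear": [0, 0.1, 0], "jaw": 0.32}, {"delta_rot": [0, 0, 0], "linear": [0, 0, 0], "jaw": 0.32}]}}

```text
time: 25.05
tcp_pos: [0.6102, 0.0303, 0.0413]
tool_rot: [[-0.998, -0.001, 0.057], [-0.057, -0.0, -0.998], [0.001, -1.0, 0.0]]
contact_force: [0.7, 0.1, 0.9]
grip_width: 0.03
```

Run:
```python
from h import *
togo([*B2W(-.06,-.0048),.036])
```

```text
t 25.05 tcp [0.6102 0.0303 0.0413] z ang deg -86.71780350178743 w 0.030028113121968274 F [0.7206 0.0972 0.915 ]
units total [ 2.3011  0.1083 -0.0059]
```

>>> {"fn": "arm_command", "kwargs": {"increments": [{"delta_rot": [0, 0, 0], "linear": [0.1, 0.1, 0], "jaw": 0.32}, {"delta_rot": [0, 0, 0], "linear": [0.15, 0, 0], "jaw": 0.32}, {"delta_rot": [0, 0, 0], "linear": [0.25, 0, 0], "jaw": 0.32}, {"delta_rot": [0, 0, 0], "linear": [0.25, 0, 0], "jaw": 0.32}, {"delta_rot": [0, 0, 0], "linear": [0.25, 0, 0], "jaw": 0.32}, {"delta_rot": [0, 0, 0], "linear": [0.25, 0, 0], "jaw": 0.32}, {"delta_rot": [0, 0, 0], "linear": [0.25, 0, 0], "jaw": 0.32}, {"delta_rot": [0, 0, 0], "linear": [0.25, 0, 0], "jaw": 0.32}, {"delta_rot": [0, 0, 0], "linear": [0.25, 0, 0], "jaw": 0.32}, {"delta_rot": [0, 0, 0], "linear": [0.2, 0, 0], "jaw": 0.32}]}}

```text
time: 26.05
tcp_pos: [0.4993, 0.0242, 0.0365]
tool_rot: [[-0.998, -0.0, 0.058], [-0.058, -0.0, -0.998], [0.0, -1.0, 0.0]]
contact_force: [-0.1, -0.9, 0.9]
grip_width: 0.0301
```

>>> {"fn": "arm_command", "kwargs": {"increments": [{"delta_rot": [0, 0, 0], "linear": [0.1, 0, 0], "jaw": 0.32}, {"delta_rot": [0, 0, 0], "linear": [0, 0, 0], "jaw": 0.32}]}}

```text
time: 26.25
tcp_pos: [0.4949, 0.0239, 0.0366]
tool_rot: [[-0.998, -0.0, 0.058], [-0.058, -0.0, -0.998], [0.0, -1.0, 0.0]]
contact_force: [0.5, 0.3, 0.8]
grip_width: 0.0301
```

Run:
```python
from h import *
a=vision.get_image("scene");b=vision.get_image("side")
togo([*B2W(-.06,-.0048),.036])
for c,s in blobs(b,(245,235,300,300)):
        p=onz(b,c,.0365); print(c,s,p,W2B(p))
i=[cv2.resize(d["img"][150:450,200:460],None,fx=1.5,fy=1.5) for d in (a,b)]
cv2.imwrite("pics/18.png",np.hstack(i))
```

```text
t 26.35 tcp [0.4958 0.024  0.0366] z ang deg -86.6924910032743 w 0.030074577256330642 F [0.0014 0.4241 0.3719]
units total [0.0098 0.0115 0.0001]
[268.5149 244.4168] [253 235  32  21 571] [0.4622 0.0199 0.0365] [-0.0933 -0.0071]
```

View pics/18.png

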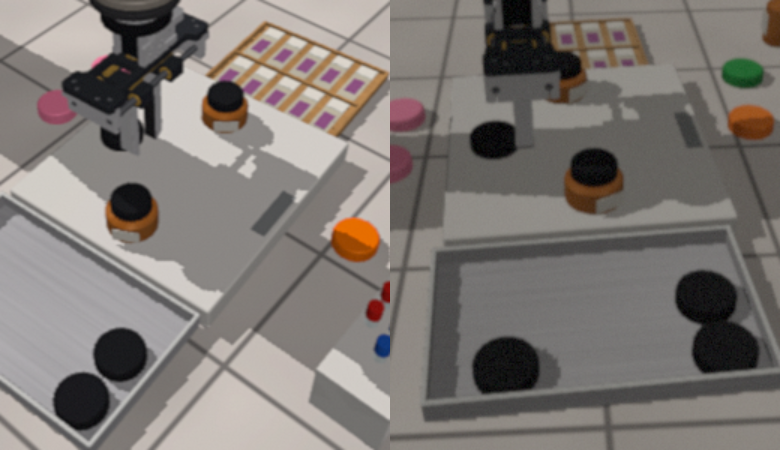

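>>> {"fn": "arm_command", "kwargs": {"increments": [{"delta_rot": [0, 0, 0], "linear": [-0.3, 0, 0], "jaw": 0.32}, {"delta_rot": [0, 0, 0], "linear": [0, -0.6, 0], "jaw": 0.32}, {"delta_rot": [0, 0, 0], "linear": [0, -0.9, 0], "jaw": 0.32}, {"delta_rot": [0, 0, 0], "linear": [0, -0.3, -0.4], "jaw": 0.32}, {"delta_rot": [0, 0, 0], "linear": [0, 0, -0.7], "jaw": 0.32}, {"delta_rot": [0, -0.9, 0], "linear": [0, 0, 0], "jaw": 0.32}, {"delta_rot": [0, -0.9, 0], "linear": [0, 0, 0], "jaw": 0.32}, {"delta_rot": [0, -0.9, 0], "linear": [0, 0, 0], "jaw": 0.32}, {"delta_rot": [0, -0.9, 0], "linear": [0, 0, 0], "jaw": 0.32}, {"delta_rot": [0, -1, 0], "linear": [0, 0, 0], "jaw": 0.32}]}}

```text
time: 27.35
tcp_pos: [0.5077, 0.0799, 0.1265]
tool_rot: [[-0.909, 0.0, 0.416], [-0.416, 0.0, -0.909], [-0.0, -1.0, -0.0]]
contact_force: [-0.5, 1.0, -0.6]
grip_width: 0.0299
```

>>> {"fn": "arm_command", "kwargs": {"increments": [{"delta_rot": [0, -1, 0], "linear": [0, 0, 0], "jaw": 0.32}, {"delta_rot": [0, -1, 0], "linear": [0, 0, 0], "jaw": 0.32}, {"delta_rot": [0, -1, 0], "linear": [0, 0, 0], "jaw": 0.32}, {"delta_rot": [0, -1, 0], "linear": [0, 0, 0], "jaw": 0.32}, {"delta_rot": [0, -1, 0], "linear": [0, 0, 0], "jaw": 0.32}, {"delta_rot": [0, -1, 0], "linear": [0, 0, 0], "jaw": 0.32}, {"delta_rot": [0, -1, 0], "linear": [0, 0, 0], "jaw": 0.32}, {"delta_rot": [0, -1, 0], "linear": [0, 0, 0], "jaw": 0.32}, {"delta_rot": [0, -1, 0], "linear": [0, 0, 0], "jaw": 0.32}, {"delta_rot": [0, -1, 0], "linear": [0, 0, 0], "jaw": 0.32}]}}

```text
time: 28.35
tcp_pos: [0.5077, 0.0798, 0.1265]
tool_rot: [[-0.335, 0.0, 0.942], [-0.942, 0.0, -0.335], [-0.0, -1.0, -0.0]]
contact_force: [0.3, -0.0, 0.0]
grip_width: 0.0299
```

>>> {"fn": "arm_command", "kwargs": {"increments": [{"delta_rot": [0, -1, 0], "linear": [0, 0, 0], "jaw": 0.32}, {"delta_rot": [0, -1, 0], "linear": [0, 0, 0], "jaw": 0.32}, {"delta_rot": [0, -1, 0], "linear": [0, 0, 0], "jaw": 0.32}, {"delta_rot": [0, -1, 0], "linear": [0, 0, 0], "jaw": 0.32}, {"delta_rot": [0, -1, 0], "linear": [0, 0, 0], "jaw": 0.32}, {"delta_rot": [0, 0, 0], "linear": [0, 0, 0], "jaw": 0.32}]}}

```text
time: 28.95
tcp_pos: [0.5076, 0.0798, 0.1264]
tool_rot: [[0.056, -0.0, 0.998], [-0.998, 0.0, 0.056], [-0.0, -1.0, -0.0]]
contact_force: [-0.7, 0.8, -0.6]
grip_width: 0.0303
```

Run:
```python
from h import *
a=vision.get_image("scene");b=vision.get_image("side")
for n,d,bx in(("side",b,(230,225,300,300)),("scene",a,(240,225,300,270))):
    for c,s in blobs(d,bx): p=onz(d,c,.0355); print(n,c,s,p,W2B(p))
togo([*B2W(-.090,.05),.12])
i=[cv2.resize(d["img"][150:450,200:460],None,fx=1.5,fy=1.5) for d in (a,b)]
cv2.imwrite("pics/19.png",np.hstack(i))
```

```text
side [269.2688 243.2297] [253 231  33  25 666] [0.4632 0.0246 0.0355] [-0.0921 -0.0025]
scene [280.622  237.9981] [267 227  28  23 537] [0.4642 0.0236 0.0355] [-0.0911 -0.0034]
t 29.05 tcp [0.5075 0.0797 0.1265] z ang deg 2.994081633462385 w 0.029686720246505236 F [ 1.0739  0.095  -0.3142]
units total [ 0.0064  0.1291 -0.9031]
```

View pics/19.png

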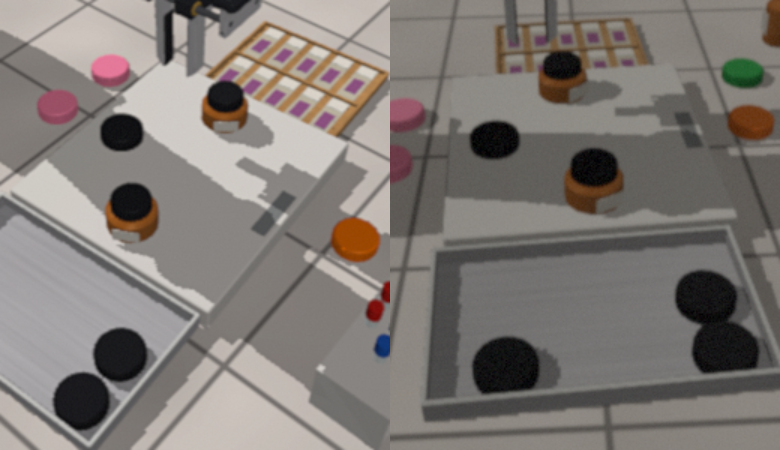

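>>> {"fn": "arm_command", "kwargs": {"increments": [{"delta_rot": [0, 0, 0], "linear": [0, 0, -0.5], "jaw": 0.32}, {"delta_rot": [0, 0, 0], "linear": [0, 0, -0.43], "jaw": 0.32}, {"delta_rot": [0, 0, 0], "linear": [0, 0.5, 0], "jaw": 0.32}, {"delta_rot": [0, 0, 0], "linear": [0, 0.6, 0], "jaw": 0.32}, {"delta_rot": [0, 0, 0], "linear": [0, 0.4, 0], "jaw": 0.32}, {"delta_rot": [0, 0, 0], "linear": [0, 0.2, 0], "jaw": 0.32}, {"delta_rot": [0, 0, 0], "linear": [0, 0.1, 0], "jaw": 0.32}, {"delta_rot": [0, 0, 0], "linear": [0, 0, 0], "jaw": 0.32}]}}

```text
time: 29.85
tcp_pos: [0.4609, 0.0774, 0.0365]
tool_rot: [[0.054, -0.0, 0.999], [-0.999, 0.0, 0.054], [-0.0, -1.0, -0.0]]
contact_force: [-0.3, -0.5, -0.1]
grip_width: 0.0298
```

Run:
```python
from h import *
togo([*B2W(-.0915,-.2),.036]); print(W2B(bot.read_state()["tcp_pos"]))
```

```text
t 29.85 tcp [0.4609 0.0774 0.0365] z ang deg 3.1218278832504334 w 0.029833991795956888 F [-0.2875 -0.4674 -0.1071]
units total [ 5.0074  0.0092 -0.0025]
[-0.0915  0.0504]
```

>>> {"fn": "arm_command", "kwargs": {"increments": [{"delta_rot": [0, 0, 0], "linear": [0.15, 0, 0], "jaw": 0.32}, {"delta_rot": [0, 0, 0], "linear": [0.2, 0, 0], "jaw": 0.32}, {"delta_rot": [0, 0, 0], "linear": [0.25, 0, 0], "jaw": 0.32}, {"delta_rot": [0, 0, 0], "linear": [0.25, 0, 0], "jaw": 0.32}, {"delta_rot": [0, 0, 0], "linear": [0.25, 0, 0], "jaw": 0.32}, {"delta_rot": [0, 0, 0], "linear": [0.25, 0, 0], "jaw": 0.32}, {"delta_rot": [0, 0, 0], "linear": [0.25, 0, 0], "jaw": 0.32}, {"delta_rot": [0, 0, 0], "linear": [0.25, 0, 0], "jaw": 0.32}, {"delta_rot": [0, 0, 0], "linear": [0.25, 0, 0], "jaw": 0.32}, {"delta_rot": [0, 0, 0], "linear": [0.25, 0, 0], "jaw": 0.32}]}}

```text
time: 30.85
tcp_pos: [0.4673, -0.0412, 0.0365]
tool_rot: [[0.055, -0.0, 0.998], [-0.998, 0.0, 0.055], [-0.0, -1.0, -0.0]]
contact_force: [0.2, 0.6, 0.1]
grip_width: 0.0302
```

>>> {"fn": "arm_command", "kwargs": {"increments": [{"delta_rot": [0, 0, 0], "linear": [0.25, 0, 0], "jaw": 0.32}, {"delta_rot": [0, 0, 0], "linear": [0.25, 0, 0], "jaw": 0.32}, {"delta_rot": [0, 0, 0], "linear": [0.25, 0, 0], "jaw": 0.32}, {"delta_rot": [0, 0, 0], "linear": [0.25, 0, 0], "jaw": 0.32}, {"delta_rot": [0, 0, 0], "linear": [0.25, 0, 0], "jaw": 0.32}, {"delta_rot": [0, 0, 0], "linear": [0.25, 0, 0], "jaw": 0.32}, {"delta_rot": [0, 0, 0], "linear": [0.2, 0, 0], "jaw": 0.32}, {"delta_rot": [0, 0, 0], "linear": [0.2, 0, 0], "jaw": 0.32}, {"delta_rot": [0, 0, 0], "linear": [0.2, 0, 0], "jaw": 0.32}, {"delta_rot": [0, 0, 0], "linear": [0.2, 0, 0], "jaw": 0.32}]}}

```text
time: 31.85
tcp_pos: [0.4736, -0.1557, 0.0365]
tool_rot: [[0.055, -0.0, 0.998], [-0.998, 0.0, 0.055], [-0.0, -1.0, -0.0]]
contact_force: [-0.1, -0.0, 0.1]
grip_width: 0.0301
```

>>> {"fn": "arm_command", "kwargs": {"increments": [{"delta_rot": [0, 0, 0], "linear": [0.2, 0, 0], "jaw": 0.32}, {"delta_rot": [0, 0, 0], "linear": [0.2, 0, 0], "jaw": 0.32}, {"delta_rot": [0, 0, 0], "linear": [0.1, 0, 0], "jaw": 0.32}, {"delta_rot": [0, 0, 0], "linear": [0, 0, 0], "jaw": 0.32}]}}

```text
time: 32.25
tcp_pos: [0.475, -0.1807, 0.0364]
tool_rot: [[0.054, 0.0, 0.999], [-0.999, 0.0, 0.054], [-0.0, -1.0, 0.0]]
contact_force: [0.9, -0.2, 0.5]
grip_width: 0.03
```

Run:
```python
from h import *
a=vision.get_image("scene");b=vision.get_image("side")
togo([*B2W(-.0915,-.2),.036]); 
i=[cv2.resize(d["img"][150:450,x:x+260],None,fx=1.5,fy=1.5) for d,x in ((a,120),(b,200))]
cv2.imwrite("pics/20.png",np.hstack(i))
```

```text
t 32.35 tcp [ 0.4749 -0.1797  0.0365] z ang deg 3.1489535207969435 w 0.030303669446342153 F [-0.04    0.2837  0.1743]
units total [-0.1421  0.0096 -0.0024]
```

View pics/20.png

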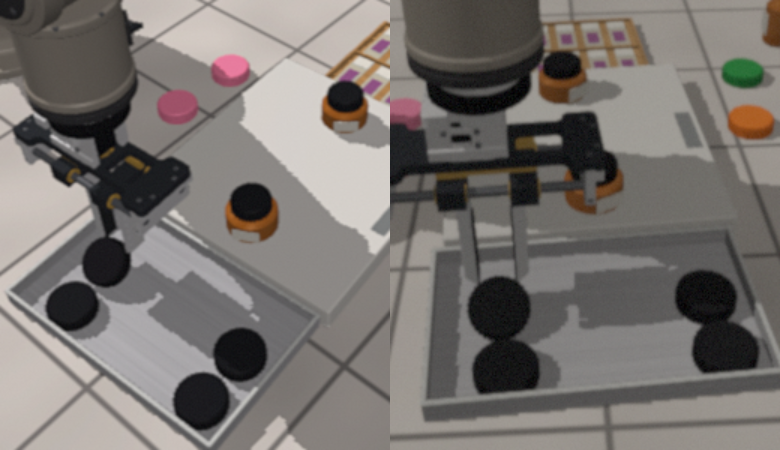

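Cap M is tilted against the fingertips. I'll lift the fingers to let it settle flat.

>>> {"fn": "arm_command", "kwargs": {"increments": [{"delta_rot": [0, 0, 0], "linear": [0, -0.4, 0], "jaw": 0.32}, {"delta_rot": [0, 0, 0], "linear": [0, -0.8, 0], "jaw": 0.32}, {"delta_rot": [0, 0, 0], "linear": [0, -0.8, 0], "jaw": 0.32}, {"delta_rot": [0, 0, 0], "linear": [0, 0, 0], "jaw": 0.32}]}}

```text
time: 32.75
tcp_pos: [0.4775, -0.18, 0.1411]
tool_rot: [[0.056, 0.006, 0.998], [-0.998, -0.003, 0.056], [0.003, -1.0, 0.006]]
contact_force: [0.4, -0.0, -1.1]
grip_width: 0.03
```

Run:
```python
from h import *
a=vision.get_image("scene");b=vision.get_image("side")
i=[cv2.resize(d["img"][150:450,x:x+260],None,fx=1.5,fy=1.5) for d,x in ((a,120),(b,200))]
cv2.imwrite("pics/21.png",np.hstack(i))
i=[cv2.resize(d["img"][y:y+150,x:x+130],None,fx=3,fy=3) for d,x,y in ((a,120,270),(b,225,300))]
cv2.imwrite("pics/21z.png",np.hstack(i))
```

```text
(no output)
```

View pics/21.png

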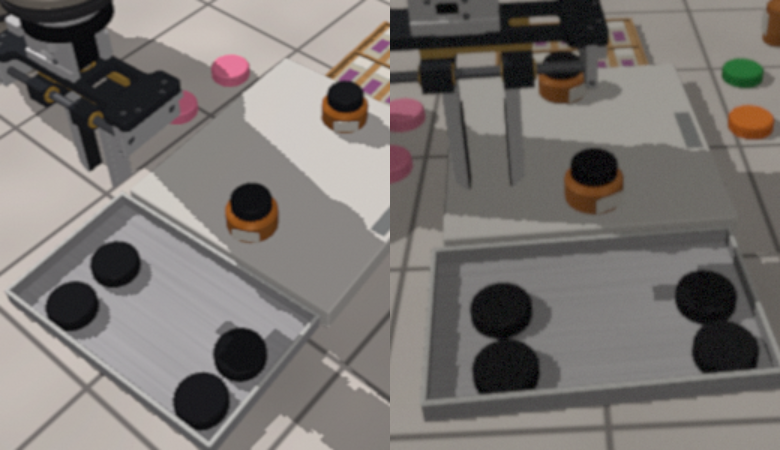

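View pics/21z.png

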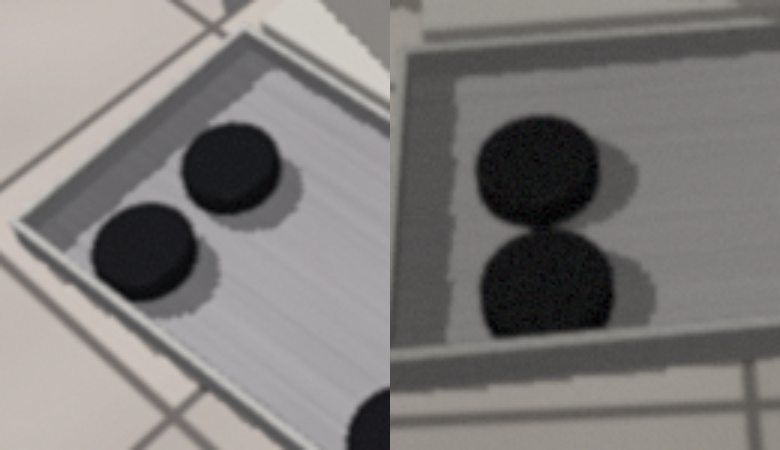

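All four caps lie flat in the tray, and the jars look untouched. Last, a numeric check of the cap heights and jar positions.

Run:
```python
from h import *
a=vision.get_image("scene");b=vision.get_image("side")
A=blobs(a,(125,300,335,440),amin=200);B=blobs(b,(235,310,455,410),thr=50,amin=200)
for c,s in A:
    p=onz(a,c,.0105);print("scene cap",c,s[2:],p,W2B(p))
for c,s in B: p=onz(b,c,.0105); print("side",c,s[2:],W2B(p))
for c,s in A:
    for c2,s2 in B:
        p,e=tri(a,c,b,c2)
        if e<.006: print("tri",p,e)
for c,s in blobs(a,(270,195,370,300),amin=150): print("jar scene",c,s[4])
for c,s in blobs(b,(300,180,352,275),amin=150): print("jar side",c,s[4])
s=bot.read_state(); print(s["time"],s["tcp_pos"],s["qvel"])
```

```text
scene cap [196.6632 326.1053] [ 33  30 769] [ 0.4794 -0.1963  0.0105] [-0.0878 -0.2239]
scene cap [168.1127 353.7371] [ 35  33 852] [ 0.4854 -0.2597  0.0105] [-0.0853 -0.2875]
scene cap [279.9128 386.1631] [ 35  35 975] [ 0.6571 -0.1904  0.0105] [ 0.0899 -0.2276]
scene cap [254.2851 417.0613] [  37   38 1077] [ 0.6622 -0.2495  0.0105] [ 0.0919 -0.2868]
side [416.6736 365.0541] [  56   68 2365] [ 0.089  -0.2578]
side [275.6568 375.9866] [  46   71 2456] [-0.0889 -0.2562]
jar scene [349.9922 214.3734] 383
jar scene [287.0695 284.426 ] 547
jar side [317.3786 190.7449] 486
jar side [335.6088 261.2473] 639
32.95 [ 0.4744 -0.1796  0.1357] [-0.0013  0.0137  0.0008  0.0034  0.0008  0.002   0.0012]
```

```bash
python3 -c "
from cell import bot
print(bot.hand_in())"
```

```text
the job is handed in; nothing more can be done
None
```

All four black caps are in the steel tray, and I handed the job in at about 33 s. I swept each one along the board with two partly open fingertips. The middle cap first went sideways, clear of the near jar, before I pushed it over the edge. I also nudged the first two caps further into the tray to make room for the next ones.

- **Caps:** the last pictures show all four lying flat and separate on the tray floor. They sit about 0.22 to 0.29 m from the board's centre towards the tray.
- **Jars:** the lids' positions in the scene view match the first picture to within 0.1 px, so neither jar moved.
- **Robot:** the forces read after each move stayed under about 2 N. The fingers ended about 0.14 m up, touching nothing.
- **Checks that fell short:** I couldn't confirm the caps' final height from two views, because neighbouring caps merged into one blob in the side view. The side view's reading of the far jar was no check either, because the gripper overlapped it there. Early two-view heights came out 2 to 4 mm low, and the rough board-corner heights were up to 7 mm off.

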